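# Put the slide box back in the catch-door cabinet

### The job

Pull the little slide cabinet's door open past its roller catch and swing it wide, put the slide box that is lying on the bench into the empty lane beside the one already stored, pushed fully home, and then push the door gently shut until the catch snaps. Do not slam the door or lean hard on it once it is shut, and leave everything else where it is.

Things in the scene. Friction and masses are not known exactly. Their poses are not given: they have to be found in the camera images.
- cabinet: Low white bench-top slide cabinet, fixed: 135 deep (x), 172 wide (y), 105 tall, clear top. Origin under the centre of the carcass; the front plane (inner face of the shut door) is at x = -67.5, facing -x. A grey base board 6 thick, 180 wide, reaches 140 out in front as an apron level with the inside floor. A divider 50 tall on the centre line makes two lanes 130 deep, 78 wide.
- bay (a point): Centre of the floor of the empty lane (6 above the bench), on the cabinet's +y side, away from the hinge. Axes as the cabinet's. A box pushed right home has its centre at x = +2.5 here; with its outer end level with the cabinet's front, at x = -7.5.
- door (a joint): Door angle, rad: 0 shut and snapped in, grows as it opens (to 1.9), anticlockwise seen from above about the hinge; stays where left. White panel 8 thick, 164 wide, from 9 to 103 above the bench. Past 0 a rubber buffer gives way by about 1 mm per 8 N at the handle; below -0.04 (about 30 N) the door counts as forced.
- door_handle (a point): Centre of the vertical part of the steel bow handle, 65 above the bench: a round bar 10 in diameter, its upper bend at 87 and lower at 31 above the bench, standing 36 off the middle of the door panel, 105 from the hinge axis. Site axes turn with the door: -x points away from the door's outer face, +y from the hinge to the free edge.
- door_hinge (a point): Point on the vertical hinge axis, 65 above the bench, at the cabinet's -y front corner (x = -71.5, y = -82 from its origin), mid-thickness of the door panel. Axes as those of the door.
- catch (a point): Roller catch: two small sprung rollers under the cabinet's top, just inside the front at the door's free edge, bottom 78 above the bench. They grip a steel nose on the inside of the door (it stands 22 in from mid-panel). They bear on it from about 0.056 rad to shut, crest at about 0.026 rad; past that they draw the door in. Pushing in or pulling out takes up to about 20 N at the handle.
- slidebox: The slide box to put away: closed black plastic box 120 long (x) x 60 wide (y) x 55 tall with a grey seam line, about 0.25 kg, lying on the bench. Origin in the centre of its underside. Either end may go in first.
- storedbox: The same kind of box, already stored in the lane at the hinge side. Leave alone.
- dish: Bystander: covered glass dish, 94 in diameter, 16 tall. Origin under its centre.
- jar: Bystander: jar 60 in diameter, 85 tall. Origin under its centre.
- dropper: Bystander: small bottle 36 in diameter, 70 tall. Origin under its centre.
- lensbox: Bystander: square wooden box 75 x 75 x 32. Origin under its centre.
- brush: Bystander: brush lying flat.
Not all that is in view belongs to the job. What is shaped like the slidebox but pink or purple is not meant.

How it is judged:
On the way, in this order (a step that is already met when the one before it is completed fails the run):
1. the door is swung wide open (past 1.1 rad) (value of joint door above 1.1 rad), for 0.2 s.
2. the slide box stands in the empty lane, its outer end no farther out than the cabinet's front (x of slidebox in the frame of bay above -0.0085 m and y of slidebox in the frame of bay between -0.02 and 0.02 m and z of slidebox in the frame of bay between -0.006 and 0.006 m), for 0.2 s.
At the end, for the whole second after the job is handed in: The door is shut in its catch (within 0.01 rad of 0), the slide box stands upright and still on the floor of the empty lane, its outer end no farther out than the front (1 mm allowed), and the stored box is still in its own lane (value of joint door between -0.012 and 0.01 rad and x of slidebox in the frame of bay above -0.0085 m and y of slidebox in the frame of bay between -0.02 and 0.02 m and z of slidebox in the frame of bay below 0.006 m and angle between slidebox's own z axis and vertical below 0.1 rad and linear speed of slidebox below 0.02 m/s and x of storedbox in the frame of cabinet above -0.0085 m and y of storedbox in the frame of cabinet below -0.02 m); the robot touches nothing.
It fails at once if the shut door is leaned on or forced (pressed beyond -0.04 rad, about 30 N at the handle) (value of joint door below -0.04 rad).
It fails at once if the door is slammed (closing faster than 2.5 rad/s as it nears the catch) (value of joint door between 0.06 and 0.25 rad and velocity of joint door below -2.5 rad/s).
It fails at once if a bystander is shifted by more than 30 mm (distance of any of dish, jar, dropper, lensbox, brush, storedbox from where it was at the start of the episode above 0.03 m).
It also fails if it takes over 72 s, if anything falls off the work surface, if the arm or the gripper's body presses on something with over 40 N, if the wrist force passes 120 N, or if a joint passes its speed limit or range.

### The arm

A 7-joint arm with a two-finger parallel gripper is mounted at the origin on the work surface. World frame = base frame: x ahead of the robot, y to its left, z up, the work surface at z = 0. Lengths are in m, angles in rad, forces in N, time in s.
With the tool pointing down it reaches from about 0.4 to 0.875 m from the base axis. Payload 19.3 kg.
Tool frame: the origin (TCP) lies on the centre line of the jaws, within the pads' length; the fingertips stand 14 mm ahead of it and the grasp point (between the pads) lies 5 mm behind it; x points along the fingers, y is the direction in which the jaws open and shut, and the axes are right-handed (so a half turn about x gives the same grasp; the last joint's range is limited). The gripper opens to 85 mm and grips with 20 to 120 N. Pads are 22 mm wide; open, the fingers measure 114 mm over their backs; the gripper's body (76 mm by 85 mm) begins 54 mm behind the grasp point. The pads swing forward as they close: fully open they stand 13 mm farther back than shut.
Start: joints at [1.055, 0.521, -0.036, 1.599, 0.021, 1.021, -0.113], TCP at [0.269, -0.564, 0.245] pointing down, gripper open.
Joint ranges: [-2.91, 2.91], [-0.3, 2.13], [-1.5, 1.42], [0.17, 2.43], [-1.26, 4.41], [0.16, 1.93], [-2.52, 2.52]. Speed limits (rad/s): [1.89, 1.89, 2.39, 2.39, 3.01, 3.01, 3.01].

### API

Orientations are given as [roll, pitch, yaw] about the fixed x, y, z axes, in that order (R = Rz(yaw) Ry(pitch) Rx(roll)).
In Python, from workcell import monitor, optics, bot gives the robot as it stands.
- The arm moves only by the tool arm_command, never from a script. Its arguments are lists of equal length, an entry for each row: "delta_pos": the shift along the tool's x, y, z as a fraction of full scale, a list of three; "rotation": the turn, a rotation vector about the tool's x, y, z as a fraction of full scale, a list of three. In form: {"delta_pos": [[dx, dy, dz], ...], "rotation": [[wx, wy, wz], ...]}. A call has 1 to 10 rows; each row shifts and turns the pose as measured when the row begins, along the tool's axes as they then stand; what a row does not reach is not made up. Full scale, the value 1, is 30 mm for a shift and 6 degrees for a turn. A row lasts 1/10 s, in which the tool goes at most 50 mm and 8.59 degrees, less where a joint would pass 70% of its speed; a pose out of reach is approached as far as the arm can. A call with a number of a shift or a turn outside -1 to 1 is refused whole. A call with a gripper value outside its range is refused whole. "gripper" is the closure, from -1 (fully open) to 1 (shut), so that 0 is half open, set as the call begins (left out, the last holds). The fingers move at their own pace and stop on an object; "grip_force" is the grip in N (left out, the last holds). Time passes only in rows, so rows that do not move let the fingers close. It gives the time, the measured TCP pose, the force and the opening at its end, in the units of the state.
- monitor.observe(): the state, without advancing time (a new reading comes with each control period).
- optics.grab_frame(name): name is "scene" or "side" or "wrist"; returns the picture (400x640x3 uint8, red, green, blue); there is no depth.
- optics.camera_params(name): a dict with "fx", "fy", "cx", "cy" (pixels), "origin" and "rotation" of the camera in the world. Camera axes: x right, y down, z forward; pixel columns grow to the right and rows downward; lengths in m; the calibration is good to about 2 mm. The wrist camera is an equidistant fisheye: a pixel r from the principal point sees the ray r / f radians off the axis. A picture is of the moment at which its call begins: read the wrist's pose just before it. camera_params takes no time and is no camera call; for the wrist camera it gives the pose at the moment of the call.
- bot.job_done(): hands the job in, once; it reports no verdict.
The state is a dict: "clock": time; "qpos": joint angles; "qd": joint speeds; "joint_efforts": joint torques, N m; "position": TCP position; "tool_rot": TCP orientation; "force": force on the tool from outside, world axes, zero at the start; "moment": the same for the moment, N m; "grip_width": finger opening in m.
Only numpy, scipy, OpenCV 4.12 (cv2) and the standard library are available. Lean on these libraries where they do the work, as an engineer would, in place of code of your own. Each camera call takes 0.05 s, during which the arm holds its last target. There are 200 camera calls.

## Working session

There is one attempt and no reset: what is moved stays moved. The work goes in short steps, Python scripts to look and compute and a tool call to move; the robot and the scene stay as the last step left them, time stands still between calls to the robot, and variables do not carry over. Pictures are saved under pics/ and viewed, about 8 in all and at most 12, crops included, and the job is handed in when it is done.

Besides the shell and the picture viewer there is one more tool, called after "Call:" by a JSON object that holds its "fn" and its "kwargs". arm_command: Moves the arm, as the interface text tells. Its arguments: {"type":"object","properties":{"delta_pos":{"type":"array","items":{"type":"array","items":{"type":"number"}}},"rotation":{"type":"array","items":{"type":"array","items":{"type":"number"}}},"gripper":{"type":"number"},"grip_force":{"type":"number"}},"required":["delta_pos","rotation"]}

```bash
mkdir -p pics; ls; python3 - <<'E'
from workcell import monitor, optics, bot
import cv2,numpy as np
for n in ["scene","side"]:
    im=optics.grab_frame(n); cv2.imwrite(f"pics/{n}0.png",im[...,::-1])
    print(n,optics.camera_params(n))
print(monitor.observe()); print(optics.camera_params("wrist"))
E
```

```text
pics
scene {'fx': 442.536672877051, 'fy': 442.536672877051, 'cx': 315.28424377137077, 'cy': 194.6516678178614, 'origin': array([1.19694738, 0.16407426, 0.7846865 ]), 'rotation': array([-2.31925002, -0.01369644,  1.94958594])}
side {'fx': 365.33375908272393, 'fy': 365.33375908272393, 'cx': 318.652340832553, 'cy': 195.33285868494573, 'origin': array([0.34985256, 0.60840811, 0.78352874]), 'rotation': array([-2.33245558,  0.01422   , -2.94142445])}
{'clock': 0.1, 'qpos': array([ 1.05478079,  0.52194776, -0.03632344,  1.59990178,  0.02118762,
        1.02108295, -0.11277721]), 'qd': array([-0.00086269, -0.00249636, -0.00117777, -0.00121382,  0.00115541,
       -0.00045766,  0.00032167]), 'joint_efforts': array([ 2.50128869e-03, -9.28496075e+01,  1.98353738e+00, -3.70537090e+01,
        1.80672412e-02,  5.22325587e-03,  1.43782859e-04]), 'position': array([ 0.26935845, -0.56369162,  0.24480508]), 'tool_rot': array([-1.51201917,  1.5698409 ,  2.07539001]), 'force': array([-0.5959309 ,  0.32473302, -0.22159536]), 'moment': array([-0.028678  ,  0.00155156,  0.00391085]), 'grip_width': 0.08513701615103102}
{'fx': 309.70691628693146, 'fy': 309.70691628693146, 'cx': 324.7538464922648, 'cy': 204.11255335767237, 'origin': array([ 0.33940986, -0.52908719,  0.37420866]), 'rotation': array([ 2.83202171e+00,  3.82312741e-04, -1.12445971e+00])}
```

View pics/scene0.png

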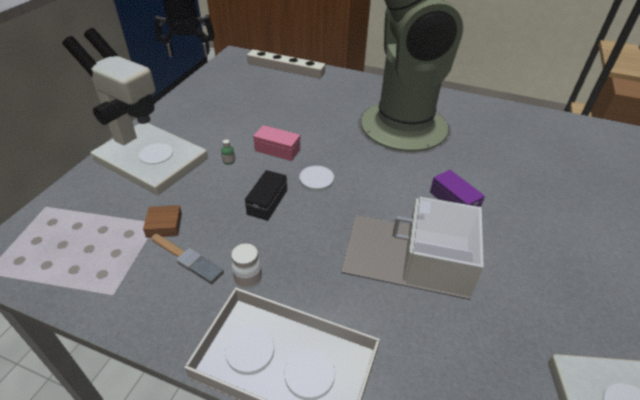

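View pics/side0.png

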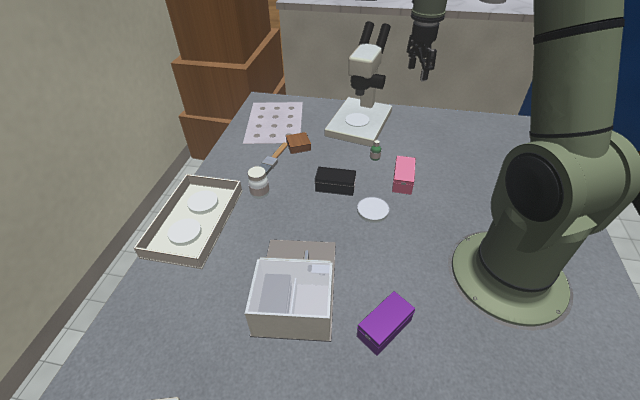

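```bash
cat > h.py <<'E'
import numpy as np, cv2
from scipy.spatial.transform import Rotation as R
from workcell import monitor, optics, bot
P={n:optics.camera_params(n) for n in("scene","side")}
def ray(n,uv,p=None):
    p=p or P.get(n) or optics.camera_params(n)
    x=(uv[0]-p['cx'])/p['fx'];y=(uv[1]-p['cy'])/p['fy']
    if n=="wrist":
        r=np.hypot(x,y);d=np.array([np.sin(r)*x/max(r,1e-9),np.sin(r)*y/max(r,1e-9),np.cos(r)])
    else: d=np.array([x,y,1.])
    return p['origin'],R.from_euler('xyz',p['rotation']).apply(d)
def onz(n,uv,z,p=None):
    o,d=ray(n,uv,p);return o+d*(z-o[2])/d[2]
def proj(n,X,p=None):
    p=p or P.get(n) or optics.camera_params(n)
    c=R.from_euler('xyz',p['rotation']).inv().apply(np.array(X)-p['origin'])
    if n=="wrist":
        r=np.hypot(c[0],c[1]);t=np.arctan2(r,c[2]);return np.array([p['cx']+p['fx']*t*c[0]/r,p['cy']+p['fy']*t*c[1]/r])
    return np.array([p['cx']+p['fx']*c[0]/c[2],p['cy']+p['fy']*c[1]/c[2]])
E
python3 - <<'E'
from h import *
a=cv2.imread("pics/scene0.png");b=cv2.imread("pics/side0.png")
def crop(i,x,y,w,h,s): return cv2.resize(i[y:y+h,x:x+w],None,fx=s,fy=s,interpolation=cv2.INTER_CUBIC)
c1=crop(a,335,185,160,120,2.5);c2=crop(b,235,230,160,120,2.5)
c3=crop(a,230,160,160,120,2.5);c4=crop(b,290,130,160,120,2.5)
cv2.imwrite("pics/c1.png",np.vstack([np.hstack([c1,c2]),np.hstack([c3,c4])]))
# box top centres / corners by black mask
for n,i,(x,y,w,h) in(("scene",a,(235,160,65,65)),("side",b,(305,155,60,45))):
    s=i[y:y+h,x:x+w].max(2)<60
    s=s.astype(np.uint8)*255
    cs,_=cv2.findContours(s,0,1);c=max(cs,key=cv2.contourArea)+[x,y]
    print(n,cv2.contourArea(c),cv2.approxPolyDP(cv2.convexHull(c),2,True)[:,0].tolist())
E
```

```text
scene 1270.0 [[284, 175], [286, 190], [269, 217], [264, 219], [248, 214], [245, 200], [263, 174], [269, 171]]
side 873.5 [[318, 168], [355, 171], [352, 195], [316, 190], [315, 178]]
```

View pics/c1.png

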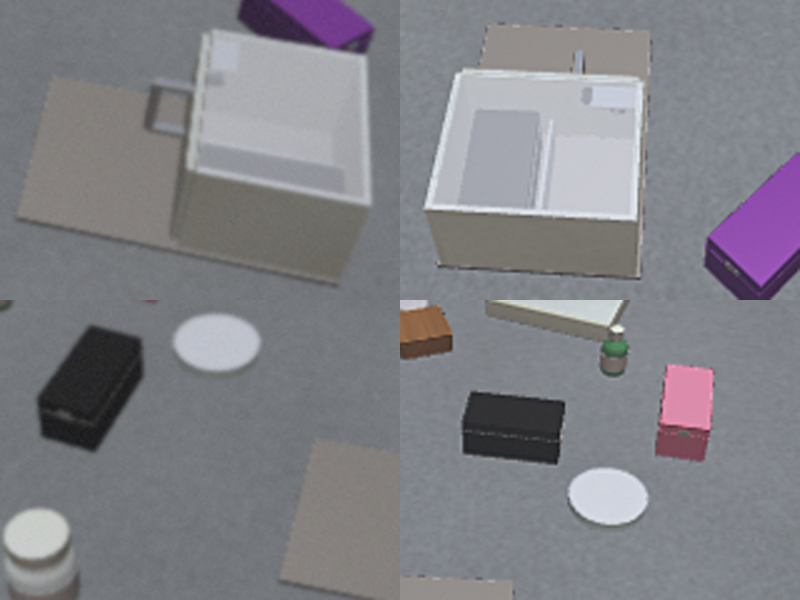

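```bash
python3 - <<'E'
from h import *
np.set_printoptions(precision=4,suppress=True)
def q(n,l,z): 
    p=np.array([onz(n,u,z)[:2] for u in l]); print(n,z,p.tolist(),'mean',p.mean(0)); return p
def L(p): print(' sides',[round(float(np.linalg.norm(p[i]-p[(i+1)%len(p)])),4) for i in range(len(p))],'angs',[round(float(np.degrees(np.arctan2(*(p[(i+1)%len(p)]-p[i])[::-1]))),1) for i in range(len(p))])
print("cab top FF,BF,BH,FH")
L(q("scene",[(419,197.8),(481.8,207),(481.8,266.2),(410.2,250.2)],.105))
L(q("side",[(331.8,261.2),(329.8,316.8),(246.2,313.2),(259,258)],.105))
print("apron: free, hinge, back")
L(q("scene",[(355,216.2),(343,272.2),(470.2,297.8)],.006))
L(q("side",[(335,242.4),(270.2,240),(250.2,336),(331,340.8)],.006))
print("box")
L(q("scene",[(267.2,170.8),(287.2,178),(266,204.8),(246,198.8)],.055))
L(q("side",[(318,167.6),(356,170.8),(354.8,184.8),(315.2,180.8)],.055))
print("dish",q("side",[(373.5,208.5)],.016),q("scene",[(317,177)],.016))
print("jar top",onz("side",(257,172),.085),onz("scene",(245,253),.085))
print("dropper",onz("side",(376,144),.07), "pink",onz("side",(404.5,160),.055))
print("purple",onz("side",(387,310),.055))
E
```

```text
cab top FF,BF,BH,FH
scene 0.105 [[0.4336110485978407, 0.12153042591862279], [0.4096939018198307, 0.2564397447400066], [0.5789068120491611, 0.27492908595023946], [0.5921807308194068, 0.1373193755985762]] mean [0.5036 0.1976]
 sides [0.137, 0.1702, 0.1382, 0.1594] angs [100.1, 6.2, -84.5, -174.3]
side 0.105 [[0.42863227054891395, 0.11904405709173616], [0.40912990316231335, 0.2529175470298009], [0.5759812747343376, 0.277510127461993], [0.5936556422703828, 0.14166072176585448]] mean [0.5018 0.1978]
 sides [0.1353, 0.1687, 0.137, 0.1666] angs [98.3, 8.4, -82.6, -172.2]
apron: free, hinge, back
scene 0.006 [[0.4488297773388428, -0.01698156924743724], [0.6213391194634387, 0.011426310032646853], [0.5831595909007636, 0.2779123965547868]] mean [0.5511 0.0908]
 sides [0.1748, 0.2692, 0.324] angs [9.4, 98.2, -114.5]
side 0.006 [[0.442375971397906, -0.015256790749894611], [0.6180907294949468, 0.009743239781460522], [0.5817968277884444, 0.27934290924540056], [0.405283357920745, 0.2557440978834092]] mean [0.5119 0.1324]
 sides [0.1775, 0.272, 0.1781, 0.2735] angs [8.1, 97.7, -172.4, -82.2]
box
scen
[... 220 characters left out ...]
593, 0.1076, 0.0533, 0.1133] angs [84.1, -3.3, -90.2, 179.8]
side 0.055 [[0.539026123219998, -0.2616007246741635], [0.4199635160585963, -0.267722127415423], [0.41527322941284384, -0.20260241922647393], [0.5347904321769777, -0.19864975636491822]] mean [ 0.4773 -0.2326]
 sides [0.1192, 0.0653, 0.1196, 0.0631] angs [-177.1, 94.1, 1.9, -86.2]
side 0.016 [[0.35178890676422603, -0.15315831185833195]] mean [ 0.3518 -0.1532]
scene 0.016 [[0.3579201058039837, -0.15360819861478345]] mean [ 0.3579 -0.1536]
dish [[ 0.3518 -0.1532]] [[ 0.3579 -0.1536]]
jar top [ 0.706  -0.1725  0.085 ] [ 0.7097 -0.173   0.085 ]
dropper [ 0.3711 -0.3989  0.07  ] pink [ 0.2745 -0.3494  0.055 ]
purple [0.2946 0.1874 0.055 ]
```

```bash
cat >> h.py <<'E'
np.set_printoptions(precision=4,suppress=True)
YAW=np.radians(98.);C=np.array([.5025,.200,0])
def cab(x,y,z=0): # cabinet->world
    c,s=np.cos(YAW),np.sin(YAW);return C+np.array([c*x-s*y,s*x+c*y,z])
def tocab(p):
    d=np.array(p)-C;c,s=np.cos(YAW),np.sin(YAW);return np.array([c*d[0]+s*d[1],-s*d[0]+c*d[1],d[2]])
def tool(fwd,jaw): # rotation with tool x=fwd, y~jaw
    x=np.array(fwd,float);x/=np.linalg.norm(x);y=np.array(jaw,float);y-=x*(x@y);y/=np.linalg.norm(y)
    return R.from_matrix(np.c_[x,y,np.cross(x,y)])
def down(deg): a=np.radians(deg);return tool([0,0,-1],[np.cos(a),np.sin(a),0])
def now():
    s=monitor.observe();return s,np.array(s['position']),R.from_euler('xyz',s['tool_rot'])
def rows(pts,p=None,r=None,step=.028,deg=5.8):
    """pts: list of (pos,Rot); print rows"""
    if p is None: _,p,r=now()
    for q,t in pts:
        w=(r.inv()*t).as_rotvec();d=np.array(q)-p
        n=max(1,int(np.ceil(max(np.linalg.norm(d)/step,np.degrees(np.linalg.norm(w))/deg))))
        D=[];W=[]
        for i in range(n):
            D.append([round(float(v),2)+0 for v in r.inv().apply(d/n)/.03]);W.append([round(float(v),2)+0 for v in w/n/np.radians(6)]); r=r*R.from_rotvec(w/n)
        print(n);print("D",D);print("W",W)
        p=np.array(q);r=t
def st():
    s,p,r=now();print('t',s['clock'],'p',p,'cab',tocab(p),'F',s['force'],'w',s['grip_width'],'q',s['qpos']);m=r.as_matrix();print('x',m[:,0],'y',m[:,1])
E
python3 - <<'E'
from h import *
st()
print(cab(-.1075,.023,.065))
print(onz("scene",(397.8,218.2),.09),onz("scene",(395,237),.03),onz("side",(306.2,250),.09), proj("side",cab(-.1075,.023,.087)),proj("scene",cab(-.1075,.023,.087)),proj("scene",cab(-.1075,.023,.031)))
for a in(8,188): print(a,(now()[2].inv()*down(a)).as_rotvec())
rows([(cab(-.1075,.023,.2),down(8))])
E
```

```text
t 0.1 p [ 0.2694 -0.5637  0.2448] cab [-0.7238  0.3372  0.2448] F [-0.5959  0.3247 -0.2216] w 0.08513701615103102 q [ 1.0548  0.5219 -0.0363  1.5999  0.0212  1.0211 -0.1128]
x [-0.0005  0.0008 -1.    ] y [ 0.4312 -0.9023 -0.001 ]
[0.4947 0.0903 0.065 ]
[0.4995 0.0912 0.09  ] [0.5002 0.0935 0.03  ] [0.4958 0.0877 0.09  ] [306.4547 251.7152] [397.7518 217.593 ] [394.3137 234.6592]
8 [-1.2646 -0.0006  0.0009]
188 [1.877  0.0009 0.0006]
25
D [[0.06, -0.66, -0.65], [0.06, -0.62, -0.68], [0.06, -0.59, -0.71], [0.06, -0.55, -0.74], [0.06, -0.51, -0.77], [0.06, -0.47, -0.79], [0.06, -0.43, -0.81], [0.06, -0.39, -0.83], [0.06, -0.35, -0.85], [0.06, -0.31, -0.87], [0.06, -0.26, -0.88], [0.06, -0.22, -0.9], [0.06, -0.17, -0.91], [0.06, -0.12, -0.91], [0.06, -0.08, -0.92], [0.06, -0.03, -0.92], [0.06, 0.01, -0.92], [0.06, 0.06, -0.92], [0.06, 0.11, -0.92], [0.06, 0.15, -0.91], [0.06, 0.2, -0.9], [0.06, 0.25, -0.89], [0.06, 0.29, -0.88], [0.06, 0.33, -0.86], [0.06, 0.38, -0.84]]
W [[-0.48, 0.0, 0.0], [-0.48, 0.0, 0.0], [-0.48, 0.0, 0.0], [-0.48, 0.0, 0.0], [-0.48, 0.0, 0.0], [-0.48, 0.0, 0.0], [-0.48, 0.0, 0.0], [-0.48, 0.0, 0.0], [-0.48, 0.0, 0.0], [-0.48, 0.0, 0.0], [-0.48, 0.0, 0.0], [-0.48, 0.0, 0.0], [-0.48, 0.0, 0.0], [-0.48, 0.0, 0.0], [-0.48, 0.0, 0.0], [-0.48, 0.0, 0.0], [-0.48, 0.0, 0.0], [-0.48, 0.0, 0.0], [-0.48, 0.0, 0.0], [-0.48, 0.0, 0.0], [-0.48, 0.0, 0.0], [-0.48, 0.0, 0.0], [-0.48, 0.0, 0.0], [-0.48, 0.0, 0.0], [-0.48, 0.0, 0.0]]
```

Call:
{"fn": "arm_command", "kwargs": {"delta_pos": [[0.06,-0.66,-0.65],[0.06,-0.62,-0.68],[0.06,-0.59,-0.71],[0.06,-0.55,-0.74],[0.06,-0.51,-0.77],[0.06,-0.47,-0.79],[0.06,-0.43,-0.81],[0.06,-0.39,-0.83],[0.06,-0.35,-0.85],[0.06,-0.31,-0.87]], "rotation": [[-0.48,0,0],[-0.48,0,0],[-0.48,0,0],[-0.48,0,0],[-0.48,0,0],[-0.48,0,0],[-0.48,0,0],[-0.48,0,0],[-0.48,0,0],[-0.48,0,0]], "gripper": -1}}

```text
clock: 1.1
position: [0.358, -0.2939, 0.2236]
tool_rot: [-1.535, 1.566, 2.569]
force: [0.0, 0.8, 0.2]
grip_width: 0.0855
```

Call:
{"fn": "arm_command", "kwargs": {"delta_pos": [[0.06,-0.26,-0.88],[0.06,-0.22,-0.9],[0.06,-0.17,-0.91],[0.06,-0.12,-0.91],[0.06,-0.08,-0.92],[0.06,-0.03,-0.92],[0.06,0.01,-0.92],[0.06,0.06,-0.92],[0.06,0.11,-0.92],[0.06,0.15,-0.91]], "rotation": [[-0.48,0,0],[-0.48,0,0],[-0.48,0,0],[-0.48,0,0],[-0.48,0,0],[-0.48,0,0],[-0.48,0,0],[-0.48,0,0],[-0.48,0,0],[-0.48,0,0]]}}

```text
clock: 2.1
position: [0.4438, -0.0192, 0.2046]
tool_rot: [-1.932, 1.564, 2.695]
force: [0.5, 0.3, 0.5]
grip_width: 0.0858
```

```bash
python3 - <<'E'
from h import *
st()
rows([(np.array([.4975,.091,.16]),down(8))])
E
```

```text
t 2.1 p [ 0.4438 -0.0192  0.2046] cab [-0.2089  0.0886  0.2046] F [0.4845 0.2909 0.4717] w 0.08578674486965843 q [ 0.3047  0.3279 -0.4777  2.0751  0.2045  0.7895 -0.3818]
x [-0.0064  0.003  -1.    ] y [ 0.9964 -0.0847 -0.0066]
5
D [[0.3, 0.3, -0.76], [0.3, 0.33, -0.75], [0.3, 0.36, -0.73], [0.3, 0.39, -0.72], [0.3, 0.43, -0.7]]
W [[-0.43, -0.01, 0.01], [-0.43, -0.01, 0.01], [-0.43, -0.01, 0.01], [-0.43, -0.01, 0.01], [-0.43, -0.01, 0.01]]
```

Call:
{"fn": "arm_command", "kwargs": {"delta_pos": [[0.3,0.3,-0.76],[0.3,0.33,-0.75],[0.3,0.36,-0.73],[0.3,0.39,-0.72],[0.3,0.43,-0.7]], "rotation": [[-0.43,0,0],[-0.43,0,0],[-0.43,0,0],[-0.43,0,0],[-0.43,0,0]]}}

```text
clock: 2.6
position: [0.4982, 0.0967, 0.1581]
tool_rot: [-2.139, 1.564, 2.724]
force: [0.9, -0.0, 0.2]
grip_width: 0.0856
```

```bash
python3 - <<'E'
from h import *
st()
p=optics.camera_params("wrist");im=optics.grab_frame("wrist");cv2.imwrite("pics/w1.png",im[...,::-1]);print(p)
for X in(cab(-.1075,.023,.087),[.4975,.091,.087],[.4975,.091,.031]): print(proj("wrist",X,p))
rows([(np.array([.4975,.091,.062]),down(8))])
E
```

```text
t 2.6 p [0.4982 0.0967 0.1581] cab [-0.1017  0.0186  0.1581] F [ 0.916  -0.0369  0.1927] w 0.08561111757352337 q [ 0.078   0.5005 -0.5075  1.9637  0.3363  0.7654 -0.4734]
x [-0.006   0.0027 -1.    ] y [ 0.9887  0.1499 -0.0055]
{'fx': 309.70691628693146, 'fy': 309.70691628693146, 'cx': 324.7538464922648, 'cy': 204.11255335767237, 'origin': array([0.4871, 0.1744, 0.2878]), 'rotation': array([2.8354, 0.0058, 0.151 ])}
[319.0757 232.3306]
[323.1774 232.0491]
[323.8596 207.2437]
4
D [[0.79, -0.02, 0.08], [0.79, -0.02, 0.08], [0.79, -0.02, 0.08], [0.79, -0.02, 0.08]]
W [[0.04, -0.01, 0.01], [0.04, -0.01, 0.01], [0.04, -0.01, 0.01], [0.04, -0.01, 0.01]]
```

View pics/w1.png

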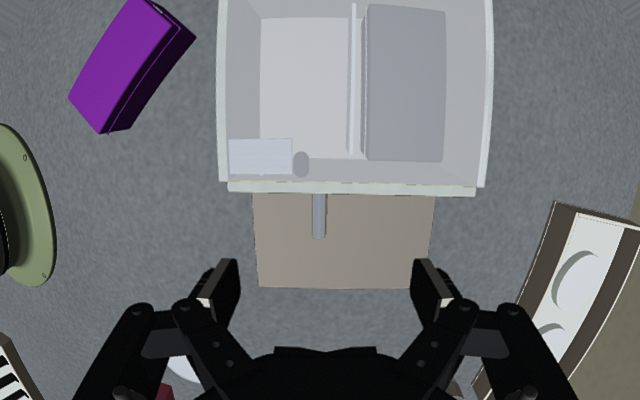

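```bash
python3 - <<'E'
from h import *
p=optics.camera_params("wrist")
for uv in((217,182),(487,187)): print('top',tocab(onz("wrist",uv,.105,p)),'want -.0675,+-.086')
for uv in((228,191),(476,196)): print('doorouter',tocab(onz("wrist",uv,.103,p)),'want -.0755, .082/-.082')
for uv in((259,287),(430,289)): print('apron',tocab(onz("wrist",uv,.006,p)),'want -.2075,+-.09')
print('handle',tocab(onz("wrist",(319,239),.09,p)),'want -.1125 .023')
E
```

```text
top [-0.0635  0.0861  0.105 ] want -.0675,+-.086
top [-0.0628 -0.0896  0.105 ] want -.0675,+-.086
doorouter [-0.0698  0.0797  0.103 ] want -.0755, .082/-.082
doorouter [-0.0698 -0.0831  0.103 ] want -.0755, .082/-.082
apron [-0.2035  0.0877  0.006 ] want -.2075,+-.09
apron [-0.2048 -0.1012  0.006 ] want -.2075,+-.09
handle [-0.1069  0.0215  0.09  ] want -.1125 .023
```

```bash
sed -i 's/C=np.array(\[.5025,.200,0\])/C=np.array([.5035,.203,0])/' h.py; python3 - <<'E'
from h import *
rows([(cab(-.1075,.023,.062),down(8))],step=.02)
E
```

```text
5
D [[0.63, -0.03, 0.05], [0.63, -0.03, 0.05], [0.63, -0.03, 0.05], [0.63, -0.03, 0.05], [0.63, -0.03, 0.05]]
W [[0.03, -0.01, 0.01], [0.03, -0.01, 0.01], [0.03, -0.01, 0.01], [0.03, -0.01, 0.01], [0.03, -0.01, 0.01]]
```

Call:
{"fn": "arm_command", "kwargs": {"delta_pos": [[0.63,-0.03,0.05],[0.63,-0.03,0.05],[0.63,-0.03,0.05],[0.63,-0.03,0.05],[0.63,-0.03,0.05]], "rotation": [[0.03,0,0],[0.03,0,0],[0.03,0,0],[0.03,0,0],[0.03,0,0]]}}

```text
clock: 3.15
position: [0.4957, 0.0948, 0.0599]
tool_rot: [-2.656, 1.563, 2.199]
force: [1.1, -0.2, 0.4]
grip_width: 0.0855
```

Call:
{"fn": "arm_command", "kwargs": {"delta_pos": [[0,0,0],[0,0,0],[0,0,0],[0,0,0],[0,0,0],[0,0,0],[0,0,0]], "rotation": [[0,0,0],[0,0,0],[0,0,0],[0,0,0],[0,0,0],[0,0,0],[0,0,0]], "gripper": 1, "grip_force": 60}}

```text
clock: 3.85
position: [0.4939, 0.0942, 0.0607]
tool_rot: [-2.297, 1.561, 2.558]
force: [4.6, 3.6, -18.0]
grip_width: 0.0083
```

```bash
python3 - <<'E'
from h import *
st()
s,p,r=now()
H=cab(-.0715,-.082); v=p-H; pts=[]
jaw=np.degrees(np.arctan2(r.as_matrix()[1,1],r.as_matrix()[0,1]))
out=[]
th=0
pr,rr=p,r
for a in np.r_[np.arange(.08,1.56,.08)]:
    q=R.from_rotvec([0,0,a]); t=H+q.apply([v[0],v[1],0]); t[2]=p[2]
    out.append((t,q*r))
D=[];W=[]
for t,q in out:
    D.append((rr.inv().apply(t-pr)/.03).round(2).tolist());W.append(((rr.inv()*q).as_rotvec()/np.radians(6)).round(2).tolist());pr,rr=t,q
print(len(D),D,W)
E
```

```text
t 3.85 p [0.4939 0.0942 0.0607] cab [-0.1064  0.0246  0.0607] F [  4.5863   3.6247 -18.039 ] w 0.008257511340470815 q [ 0.0043  0.6522 -0.4101  2.0278  0.4592  0.557  -0.5846]
x [-0.0083  0.0055 -1.    ] y [ 0.9898  0.1422 -0.0075]
19 [[-0.0, 0.1, 0.28], [-0.0, 0.1, 0.28], [-0.0, 0.1, 0.28], [-0.0, 0.1, 0.28], [-0.0, 0.1, 0.28], [-0.0, 0.1, 0.28], [-0.0, 0.1, 0.28], [-0.0, 0.1, 0.28], [-0.0, 0.1, 0.28], [-0.0, 0.1, 0.28], [-0.0, 0.1, 0.28], [-0.0, 0.1, 0.28], [-0.0, 0.1, 0.28], [-0.0, 0.1, 0.28], [-0.0, 0.1, 0.28], [-0.0, 0.1, 0.28], [-0.0, 0.1, 0.28], [-0.0, 0.1, 0.28], [-0.0, 0.1, 0.28]] [[-0.76, -0.01, -0.01], [-0.76, -0.01, -0.01], [-0.76, -0.01, -0.01], [-0.76, -0.01, -0.01], [-0.76, -0.01, -0.01], [-0.76, -0.01, -0.01], [-0.76, -0.01, -0.01], [-0.76, -0.01, -0.01], [-0.76, -0.01, -0.01], [-0.76, -0.01, -0.01], [-0.76, -0.01, -0.01], [-0.76, -0.01, -0.01], [-0.76, -0.01, -0.01], [-0.76, -0.01, -0.01], [-0.76, -0.01, -0.01], [-0.76, -0.01, -0.01], [-0.76, -0.01, -0.01], [-0.76, -0.01, -0.01], [-0.76, -0.01, -0.01]]
```

Call:
{"fn": "arm_command", "kwargs": {"delta_pos": [[0,0.1,0.28],[0,0.1,0.28],[0,0.1,0.28],[0,0.1,0.28],[0,0.1,0.28],[0,0.1,0.28]], "rotation": [[-0.76,0,0],[-0.76,0,0],[-0.76,0,0],[-0.76,0,0],[-0.76,0,0],[-0.76,0,0]]}}

```text
clock: 4.45
position: [0.5264, 0.0529, 0.0606]
tool_rot: [-2.622, 1.559, 2.729]
force: [0.2, 2.0, -8.1]
grip_width: 0.0081
```

```bash
cat >> h.py <<'E'
def door_est():
    _,p,_=now();c=tocab(p)-[-.0715,-.082,0];print('handle r',np.hypot(c[0],c[1]),'door angle if held',np.arctan2(-c[0],c[1])-np.arctan2(.036,.105))
E
python3 - <<'E'
from h import *
st();door_est()
im=optics.grab_frame("wrist");cv2.imwrite("pics/w2.png",im[::,::,::-1])
E
```

```text
t 4.45 p [0.5264 0.0529 0.0606] cab [-0.1518 -0.0018  0.0606] F [ 0.1954  2.0196 -8.1492] w 0.008051074229973742 q [ 0.1881  0.7074 -0.5472  1.9525  0.5775  0.6516 -0.0875]
x [-0.0111  0.0048 -0.9999] y [ 0.8024  0.5968 -0.006 ]
handle r 0.11346453329186056 door angle if held 0.4558868112310795
```

View pics/w2.png

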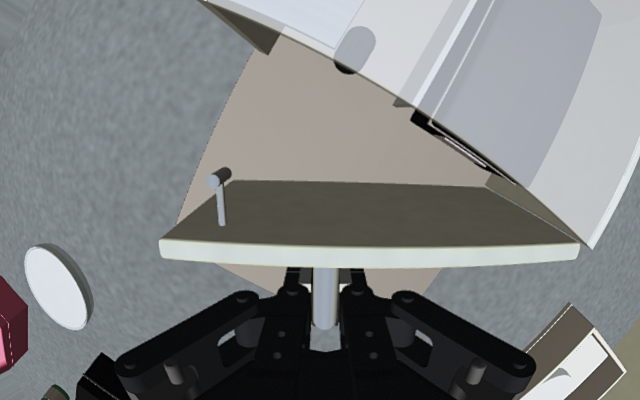

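Call:
{"fn": "arm_command", "kwargs": {"delta_pos": [[0,0.1,0.28],[0,0.1,0.28],[0,0.1,0.28],[0,0.1,0.28],[0,0.1,0.28],[0,0.1,0.28],[0,0.1,0.28]], "rotation": [[-0.76,0,0],[-0.76,0,0],[-0.76,0,0],[-0.76,0,0],[-0.76,0,0],[-0.76,0,0],[-0.76,0,0]]}}

```text
clock: 5.2
position: [0.5858, 0.0302, 0.0606]
tool_rot: [-3.06, 1.559, 2.861]
force: [-1.0, 1.9, -4.2]
grip_width: 0.0084
```

Call:
{"fn": "arm_command", "kwargs": {"delta_pos": [[0,0.1,0.28],[0,0.1,0.28],[0,0.1,0.28],[0,0.1,0.28],[0,0.1,0.28],[0,0.1,0.28],[0,0.1,0.28]], "rotation": [[-0.76,0,0],[-0.76,0,0],[-0.76,0,0],[-0.76,0,0],[-0.76,0,0],[-0.76,0,0],[-0.76,0,0]]}}

```text
clock: 5.9
position: [0.6466, 0.0434, 0.0606]
tool_rot: [2.916, 1.558, 3.122]
force: [-1.7, 0.3, -1.5]
grip_width: 0.0079
```

```bash
python3 - <<'E'
from h import *
st();door_est()
E
```

```text
t 5.9 p [0.6466 0.0434 0.0606] cab [-0.1779 -0.1195  0.0606] F [-1.7054  0.3301 -1.4893] w 0.007942468173310777 q [ 0.3374  0.9247 -0.8077  1.6149  0.7741  0.9642  1.0344]
x [-0.0132  0.0003 -0.9999] y [-0.204   0.979   0.0029]
handle r 0.11283885353742883 door angle if held 1.5792886793399865
```

Call:
{"fn": "arm_command", "kwargs": {"delta_pos": [[0,0,0],[0,0,0],[0,0,0],[0,0,0],[0,0,0]], "rotation": [[0,0,0],[0,0,0],[0,0,0],[0,0,0],[0,0,0]], "gripper": -1}}

```text
clock: 6.4
position: [0.6462, 0.0438, 0.0614]
tool_rot: [2.931, 1.558, 3.128]
force: [0.5, 0.9, 0.2]
grip_width: 0.0799
```

```bash
python3 - <<'E'
from h import *
st()
s,p,r=now()
rows([(p+[0,0,.12],r),(np.array([.525,-.235,.19]),down(92))])
E
```

```text
t 6.4 p [0.6462 0.0438 0.0614] cab [-0.1775 -0.1192  0.0614] F [0.4628 0.8621 0.2341] w 0.0799045161687061 q [ 0.3365  0.9224 -0.8065  1.6165  0.7726  0.9628  1.0259]
x [-0.0124  0.0002 -0.9999] y [-0.1959  0.9806  0.0026]
5
D [[-0.8, 0.0, -0.01], [-0.8, 0.0, -0.01], [-0.8, 0.0, -0.01], [-0.8, 0.0, -0.01], [-0.8, 0.0, -0.01]]
W [[0.0, 0.0, 0.0], [0.0, 0.0, 0.0], [0.0, 0.0, 0.0], [0.0, 0.0, 0.0], [0.0, 0.0, 0.0]]
11
D [[-0.02, -0.76, -0.53], [-0.02, -0.76, -0.51], [-0.02, -0.77, -0.5], [-0.02, -0.78, -0.49], [-0.02, -0.79, -0.48], [-0.02, -0.79, -0.47], [-0.02, -0.8, -0.46], [-0.02, -0.81, -0.45], [-0.03, -0.81, -0.43], [-0.03, -0.82, -0.42], [-0.03, -0.83, -0.41]]
W [[0.14, -0.01, 0.0], [0.14, -0.01, 0.0], [0.14, -0.01, 0.0], [0.14, -0.01, 0.0], [0.14, -0.01, 0.0], [0.14, -0.01, 0.0], [0.14, -0.01, 0.0], [0.14, -0.01, 0.0], [0.14, -0.01, 0.0], [0.14, -0.01, 0.0], [0.14, -0.01, 0.0]]
```

Call:
{"fn": "arm_command", "kwargs": {"delta_pos": [[-0.5,0,0],[-0.9,0,0],[-0.9,0,0],[-0.9,0,0],[-0.8,0,0]], "rotation": [[0,0,0],[0,0,0],[0,0,0],[0,0,0],[0,0,0]]}}

```text
clock: 6.9
position: [0.646, 0.0438, 0.1869]
tool_rot: [2.93, 1.555, 3.126]
force: [-0.5, 0.1, -0.2]
grip_width: 0.0853
```

Call:
{"fn": "arm_command", "kwargs": {"delta_pos": [[0,-0.76,-0.53],[0,-0.76,-0.51],[0,-0.77,-0.5],[0,-0.78,-0.49],[0,-0.79,-0.48],[0,-0.79,-0.47],[0,-0.8,-0.46],[0,-0.81,-0.45],[0,-0.81,-0.43],[0,-0.82,-0.42]], "rotation": [[0.15,0,0],[0.15,0,0],[0.15,0,0],[0.15,0,0],[0.15,0,0],[0.15,0,0],[0.15,0,0],[0.15,0,0],[0.15,0,0],[0.15,0,0]]}}

```text
clock: 7.9
position: [0.5322, -0.2121, 0.2042]
tool_rot: [-2.858, 1.569, -2.821]
force: [0.5, -1.0, -0.1]
grip_width: 0.0857
```

Call:
{"fn": "arm_command", "kwargs": {"delta_pos": [[0,-0.6,-0.3],[0,0,0]], "rotation": [[0.1,0,0],[0,0,0]]}}

```text
clock: 8.1
position: [0.5217, -0.235, 0.2062]
tool_rot: [-2.113, 1.567, -2.092]
force: [0.8, 0.4, -0.3]
grip_width: 0.0854
```

```bash
python3 - <<'E'
from h import *
st()
p=optics.camera_params("wrist");im=optics.grab_frame("wrist");cv2.imwrite("pics/w3.png",im[...,::-1])
np.save("w3.npy",np.r_[p['origin'],p['rotation']])
print(proj("wrist",[.48,-.235,.055],p))
E
```

```text
t 8.1 p [ 0.5217 -0.235   0.2062] cab [-0.4362  0.0429  0.2062] F [ 0.7807  0.428  -0.2802] w 0.08544454506576342 q [ 0.939   0.6326 -0.9132  1.7496  0.5736  1.0506  1.4114]
x [-0.0018 -0.0031 -1.    ] y [-0.0201  0.9998 -0.0031]
[325.1347 148.6637]
```

View pics/w3.png

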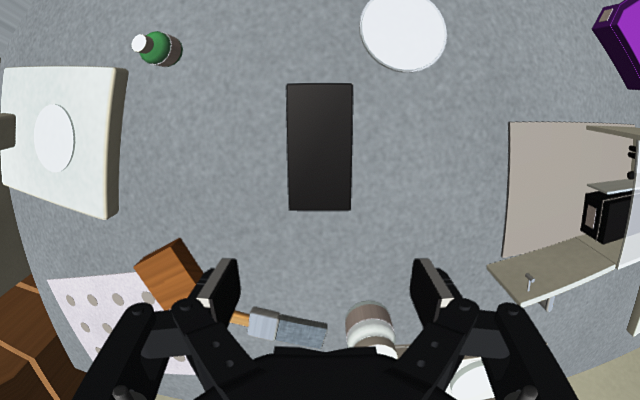

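```bash
python3 - <<'E'
from h import *
a=np.load("w3.npy");p=dict(optics.camera_params("wrist"),origin=a[:3],rotation=a[3:])
c=np.array([onz("wrist",u,.055,p)[:2] for u in((287,84),(352,84),(351,210),(290,210))]);print(c,c.mean(0))
print([np.linalg.norm(c[i]-c[i-1]) for i in range(4)], np.degrees(np.arctan2(*(c[2]+c[3]-c[0]-c[1])[::-1])))
for u in((300,325),(327,325),(247,320)):print('brush',onz("wrist",u,.01,p))
e=c[2:].mean(0);print('end',e)
ax=(c[2]+c[3]-c[0]-c[1]);ax/=np.linalg.norm(ax);g=e-.014*ax
jaw=np.degrees(np.arctan2(ax[1],ax[0]))+90
rows([(np.array([*g,.09]),down(jaw)),(np.array([*g,.036]),down(jaw))],step=.025)
E
```

```text
[[ 0.4213 -0.2702]
 [ 0.4204 -0.2124]
 [ 0.5382 -0.209 ]
 [ 0.5395 -0.2675]] [ 0.4799 -0.2398]
[np.float64(0.11825757535409118), np.float64(0.05786957285917923), np.float64(0.11790025373800637), np.float64(0.05857242455168681)] 1.4745388875434269
brush [ 0.7179 -0.2638  0.01  ]
brush [ 0.7166 -0.2276  0.01  ]
brush [ 0.7146 -0.3364  0.01  ]
end [ 0.5389 -0.2383]
5
D [[0.78, -0.03, 0.02], [0.78, -0.03, 0.02], [0.78, -0.03, 0.02], [0.78, -0.03, 0.02], [0.78, -0.03, 0.02]]
W [[-0.01, 0.0, 0.01], [-0.01, 0.0, 0.01], [-0.01, 0.0, 0.01], [-0.01, 0.0, 0.01], [-0.01, 0.0, 0.01]]
3
D [[0.6, 0.0, 0.0], [0.6, 0.0, 0.0], [0.6, 0.0, 0.0]]
W [[0.0, 0.0, 0.0], [0.0, 0.0, 0.0], [0.0, 0.0, 0.0]]
```

Call:
{"fn": "arm_command", "kwargs": {"delta_pos": [[0.78,-0.03,0.02],[0.78,-0.03,0.02],[0.78,-0.03,0.02],[0.78,-0.03,0.02],[0.78,-0.03,0.02],[0.6,0,0],[0.6,0,0],[0.5,0,0]], "rotation": [[0,0,0],[0,0,0],[0,0,0],[0,0,0],[0,0,0],[0,0,0],[0,0,0],[0,0,0]]}}

```text
clock: 8.95
position: [0.5322, -0.2318, 0.0396]
tool_rot: [-0.461, 1.56, -0.432]
force: [-0.1, -0.5, 0.5]
grip_width: 0.0855
```

Call:
{"fn": "arm_command", "kwargs": {"delta_pos": [[0,0,0],[0,0,0],[0,0,0],[0,0,0],[0,0,0]], "rotation": [[0,0,0],[0,0,0],[0,0,0],[0,0,0],[0,0,0]], "gripper": 1, "grip_force": 80}}

```text
clock: 9.45
position: [0.5334, -0.2318, 0.0408]
tool_rot: [-0.484, 1.559, -0.455]
force: [-0.4, 0.6, -3.3]
grip_width: 0.059
```

```bash
python3 - <<'E'
from h import *
st()
s,p,r=now()
q=p+[0,0,.05]
# target: ahead of cabinet in empty lane line; box centre at cab x, grip .046 behind
t=cab(-.0675-.120-.02+.013,.041,q[2])   # front end 20 mm before front; grip 13 from rear
print(t,'lane y')
rows([(q,r),(np.array([.545,-.12,q[2]]),down(50)),(t,down(8))])
E
```

```text
t 9.45 p [ 0.5334 -0.2318  0.0408] cab [-0.4348  0.031   0.0408] F [-0.4392  0.5955 -3.3124] w 0.059018920873767915 q [ 0.8128  0.8506 -0.7447  1.83    0.8116  0.7824  1.2317]
x [ 0.011  -0.0054 -0.9999] y [-0.029   0.9996 -0.0057]
[0.49   0.0047 0.0908] lane y
2
D [[-0.83, 0.0, 0.01], [-0.83, 0.0, 0.01]]
W [[0.0, 0.0, 0.0], [0.0, 0.0, 0.0]]
8
D [[0.0, 0.46, 0.06], [0.0, 0.47, 0.02], [0.0, 0.47, -0.02], [0.0, 0.46, -0.07], [0.0, 0.46, -0.11], [0.0, 0.44, -0.15], [0.0, 0.43, -0.19], [0.0, 0.41, -0.23]]
W [[0.87, 0.01, 0.0], [0.87, 0.01, 0.0], [0.87, 0.01, 0.0], [0.87, 0.01, 0.0], [0.87, 0.01, 0.0], [0.87, 0.01, 0.0], [0.87, 0.01, 0.0], [0.87, 0.01, 0.0]]
8
D [[0.0, 0.25, -0.51], [0.0, 0.2, -0.53], [0.0, 0.15, -0.55], [0.0, 0.1, -0.56], [0.0, 0.05, -0.57], [0.0, 0.0, -0.57], [0.0, -0.05, -0.57], [0.0, -0.1, -0.56]]
W [[0.88, 0.0, 0.0], [0.88, 0.0, 0.0], [0.88, 0.0, 0.0], [0.88, 0.0, 0.0], [0.88, 0.0, 0.0], [0.88, 0.0, 0.0], [0.88, 0.0, 0.0], [0.88, 0.0, 0.0]]
```

Call:
{"fn": "arm_command", "kwargs": {"delta_pos": [[-0.5,0,0],[-0.6,0,0],[0,0.46,0.06],[0,0.47,0.02],[0,0.47,-0.02],[0,0.46,-0.07],[0,0.46,-0.11],[0,0.44,-0.15],[0,0.43,-0.19],[0,0.41,-0.23]], "rotation": [[0,0,0],[0,0,0],[0.87,0,0],[0.87,0,0],[0.87,0,0],[0.87,0,0],[0.87,0,0],[0.87,0,0],[0.87,0,0],[0.87,0,0]]}}

```text
clock: 10.45
position: [0.5483, -0.1184, 0.0893]
tool_rot: [0.384, 1.549, -0.347]
force: [0.5, -0.7, -2.6]
grip_width: 0.0589
```

```bash
python3 - <<'E'
from h import *
st()
s,p,r=now()
t=cab(-.0675-.120-.02+.007,.041,p[2])
rows([(t,down(8))])
im=optics.grab_frame("wrist");cv2.imwrite("pics/w4.png",im[...,::-1])
E
```

```text
t 10.45 p [ 0.5483 -0.1184  0.0893] cab [-0.3245  0.0003  0.0893] F [ 0.5171 -0.6624 -2.6346] w 0.05890217998826106 q [ 0.5446  0.6996 -0.6226  1.8834  0.6071  0.7323  0.4133]
x [ 0.0204 -0.0074 -0.9998] y [0.668  0.7441 0.0082]
7
D [[-0.01, 0.23, -0.58], [-0.01, 0.17, -0.6], [-0.01, 0.11, -0.61], [-0.01, 0.05, -0.62], [0.0, -0.01, -0.62], [0.0, -0.07, -0.62], [0.0, -0.13, -0.61]]
W [[0.95, 0.02, -0.02], [0.95, 0.02, -0.02], [0.95, 0.02, -0.02], [0.95, 0.02, -0.02], [0.95, 0.02, -0.02], [0.95, 0.02, -0.02], [0.95, 0.02, -0.02]]
```

View pics/w4.png

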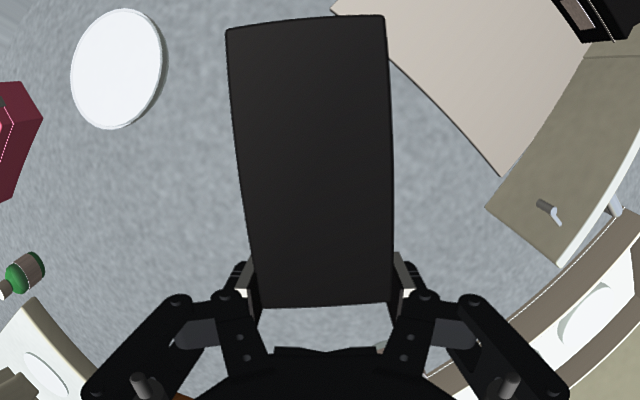

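```bash
python3 - <<'E'
from h import *
p=optics.camera_params("wrist");z=.1035
c=np.array([onz("wrist",u,z,p)[:2] for u in((226,31),(384,15),(392,301),(262,307))])
print(c,[np.linalg.norm(c[i]-c[i-1]) for i in range(4)])
s,pp,r=now();m=r.as_matrix()
ax=c[:2].mean(0)-c[2:].mean(0);ax/=np.linalg.norm(ax)
jaw=np.degrees(np.arctan2(m[1,1],m[0,1]));
a=np.degrees(np.arctan2(ax[1],ax[0]));print('axis',a,'jaw+90',jaw+90)
print('rear rel tcp along',(c[2:].mean(0)-pp[:2])@ax,'lat',(c[2:].mean(0)-pp[:2])@[-ax[1],ax[0]])
E
```

```text
[[ 0.4431 -0.0683]
 [ 0.4783 -0.0217]
 [ 0.574  -0.0954]
 [ 0.5358 -0.1421]] [np.float64(0.11858585472392566), np.float64(0.05843905463597873), np.float64(0.1208027567131157), np.float64(0.06039106545644898)]
axis 141.9328731825291 jaw+90 137.86695690479343
rear rel tcp along -0.006745755845964277 lat -0.0009988440322835483
```

```bash
python3 - <<'E'
from h import *
t=cab(-.0675-.120-.02+.007,.041,.06)
rows([(t,down(4))])
E
```

```text
8
D [[0.12, 0.19, -0.5], [0.12, 0.14, -0.52], [0.12, 0.09, -0.53], [0.12, 0.04, -0.53], [0.12, -0.01, -0.53], [0.12, -0.06, -0.53], [0.12, -0.11, -0.52], [0.12, -0.16, -0.51]]
W [[0.91, 0.02, -0.02], [0.91, 0.02, -0.02], [0.91, 0.02, -0.02], [0.91, 0.02, -0.02], [0.91, 0.02, -0.02], [0.91, 0.02, -0.02], [0.91, 0.02, -0.02], [0.91, 0.02, -0.02]]
```

Call:
{"fn": "arm_command", "kwargs": {"delta_pos": [[0.12,0.19,-0.5],[0.12,0.14,-0.52],[0.12,0.09,-0.53],[0.12,0.04,-0.53],[0.12,-0.01,-0.53],[0.12,-0.06,-0.53],[0.12,-0.11,-0.52],[0.12,-0.16,-0.51],[0,0,0],[0,0,0]], "rotation": [[0.91,0.02,-0.02],[0.91,0.02,-0.02],[0.91,0.02,-0.02],[0.91,0.02,-0.02],[0.91,0.02,-0.02],[0.91,0.02,-0.02],[0.91,0.02,-0.02],[0.91,0.02,-0.02],[0,0,0],[0,0,0]]}}

```text
clock: 11.5
position: [0.4939, 0.0047, 0.0722]
tool_rot: [1.824, 1.559, 0.305]
force: [0.1, 0.1, -3.2]
grip_width: 0.0591
```

```bash
python3 - <<'E'
from h import *
st()
p=optics.camera_params("wrist");im=optics.grab_frame("wrist");cv2.imwrite("pics/w5.png",im[...,::-1])
np.save("w5.npy",np.r_[p['origin'],p['rotation']])
E
```

```text
t 11.5 p [0.4939 0.0047 0.0722] cab [-0.195   0.0371  0.0722] F [ 0.0941  0.0748 -3.2032] w 0.059142978112956726 q [ 0.1757  0.6139 -0.4023  2.062   0.4525  0.5373 -0.4999]
x [ 0.0116  0.0037 -0.9999] y [0.9986 0.052  0.0118]
```

View pics/w5.png

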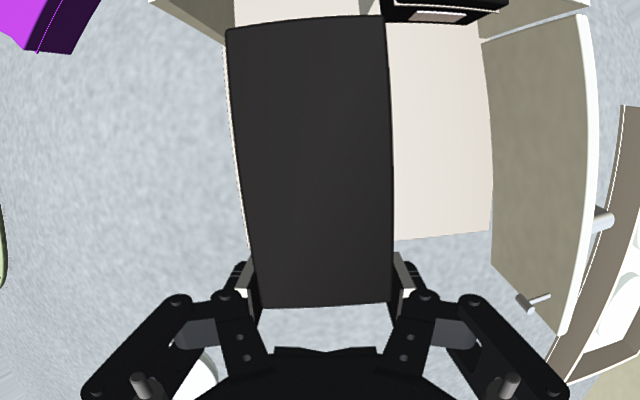

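```bash
python3 - <<'E'
from h import *
a=np.load("w5.npy");p=dict(optics.camera_params("wrist"),origin=a[:3],rotation=a[3:])
for u in((226,31),(384,15),(392,301),(262,307)): print('box',tocab(onz("wrist",u,.0864,p)))
for u in((511,5),(387,22)): print('stored top front',tocab(onz("wrist",u,.061,p)))
for u in((491,231),(393,241)): print('apron front',tocab(onz("wrist",u,.006,p)))
rows([(cab(-.2005,.041,.055),down(4))])
E
```

```text
box [-0.0817  0.0648  0.0864]
box [-0.0816  0.0054  0.0864]
box [-0.2025  0.007   0.0864]
box [-0.2001  0.0669  0.0864]
stored top front [-0.0624 -0.071   0.061 ]
stored top front [-0.0774 -0.0015  0.061 ]
apron front [-0.2116 -0.09    0.006 ]
apron front [-0.2101 -0.0106  0.006 ]
1
D [[0.57, -0.12, 0.2]]
W [[-0.17, -0.03, -0.11]]
```

Call:
{"fn": "arm_command", "kwargs": {"delta_pos": [[0.35,-0.17,0],[0.35,0,0],[0,-0.06,-0.6],[0,-0.06,-0.6],[0,-0.06,-0.6],[0,-0.06,-0.6]], "rotation": [[0,0,0],[0,0,0],[0,0,0],[0,0,0],[0,0,0],[0,0,0]]}}

```text
clock: 12.15
position: [0.4777, 0.0719, 0.0466]
tool_rot: [1.721, 1.561, 0.199]
force: [0.9, -0.3, -2.3]
grip_width: 0.0587
```

```bash
python3 - <<'E'
from h import *
st()
E
```

```text
t 12.15 p [0.4777 0.0719 0.0466] cab [-0.1263  0.0438  0.0466] F [ 0.9048 -0.3277 -2.3271] w 0.058733787964741296 q [-0.0078  0.6471 -0.3488  2.0971  0.4816  0.4632 -0.6776]
x [ 0.0099  0.002  -0.9999] y [0.9988 0.0479 0.01  ]
```

Call:
{"fn": "arm_command", "kwargs": {"delta_pos": [[0,0,0],[0,0,0],[0,0,0],[0,0,0]], "rotation": [[0,0,0],[0,0,0],[0,0,0],[0,0,0]], "gripper": -1}}

```text
clock: 12.55
position: [0.4774, 0.0721, 0.0446]
tool_rot: [1.779, 1.562, 0.258]
force: [0.2, -0.3, 0.4]
grip_width: 0.0856
```

```bash
python3 - <<'E'
from h import *
st()
s,p,r=now()
u=cab(1,0)-C;y=-(cab(0,1)-C)
d=u*.7071-np.array([0,0,.7071]);T=tool(d,y)
tip=cab(-.165,.041,.045)
rows([(p+[0,0,.055],r),(cab(-.235,.041,.11),T),(tip-.014*d,T)])
E
```

```text
t 12.55 p [0.4774 0.0721 0.0446] cab [-0.126   0.0441  0.0446] F [ 0.2261 -0.2805  0.4488] w 0.08562740718396575 q [-0.009   0.6513 -0.3478  2.0971  0.484   0.4606 -0.6772]
x [ 0.0084  0.0022 -1.    ] y [0.9987 0.0507 0.0085]
2
D [[-0.92, 0.01, 0.0], [-0.92, 0.01, 0.0]]
W [[0.0, 0.0, 0.0], [0.0, 0.0, 0.0]]
8
D [[-0.04, 0.05, 0.45], [-0.09, 0.05, 0.45], [-0.13, 0.04, 0.44], [-0.17, 0.04, 0.42], [-0.21, 0.03, 0.4], [-0.25, 0.03, 0.38], [-0.29, 0.02, 0.35], [-0.32, 0.02, 0.32]]
W [[-0.1, 0.94, -0.05], [-0.1, 0.94, -0.05], [-0.1, 0.94, -0.05], [-0.1, 0.94, -0.05], [-0.1, 0.94, -0.05], [-0.1, 0.94, -0.05], [-0.1, 0.94, -0.05], [-0.1, 0.94, -0.05]]
3
D [[0.91, 0.0, -0.04], [0.91, 0.0, -0.04], [0.91, 0.0, -0.04]]
W [[0.0, 0.0, 0.0], [0.0, 0.0, 0.0], [0.0, 0.0, 0.0]]
```

Call:
{"fn": "arm_command", "kwargs": {"delta_pos": [[-0.9,0,0],[-0.9,0,0],[-0.04,0.05,0.45],[-0.09,0.05,0.45],[-0.13,0.04,0.44],[-0.17,0.04,0.42],[-0.21,0.03,0.4],[-0.25,0.03,0.38],[-0.29,0.02,0.35],[-0.32,0.02,0.32]], "rotation": [[0,0,0],[0,0,0],[-0.1,0.94,-0.05],[-0.1,0.94,-0.05],[-0.1,0.94,-0.05],[-0.1,0.94,-0.05],[-0.1,0.94,-0.05],[-0.1,0.94,-0.05],[-0.1,0.94,-0.05],[-0.1,0.94,-0.05]]}}

```text
clock: 13.55
position: [0.4954, -0.0343, 0.1151]
tool_rot: [3.129, 0.814, 1.7]
force: [-0.5, 0.6, 0.2]
grip_width: 0.0852
```

Call:
{"fn": "arm_command", "kwargs": {"delta_pos": [[0,0,0],[0,0,0],[0,0,0],[0,0,0],[0,0,0]], "rotation": [[0,0,0],[0,0,0],[0,0,0],[0,0,0],[0,0,0]], "gripper": 1, "grip_force": 40}}

```text
clock: 14.05
position: [0.4951, -0.0386, 0.113]
tool_rot: [3.132, 0.812, 1.694]
force: [0.6, 0.4, -0.4]
grip_width: 0.0121
```

```bash
python3 - <<'E'
from h import *
st()
u=cab(1,0)-C;y=-(cab(0,1)-C)
d=u*.7071-np.array([0,0,.7071]);T=tool(d,y)
rows([(cab(-.165,.041,.042)-.014*d,T)])
im=optics.grab_frame("wrist");cv2.imwrite("pics/w6.png",im[...,::-1])
E
```

```text
t 14.05 p [ 0.4951 -0.0386  0.113 ] cab [-0.2381  0.0419  0.113 ] F [ 0.5941  0.4361 -0.3535] w 0.012133934336584483 q [ 0.9658  0.9625 -0.9384  1.8203  0.0143  0.9059  0.3162]
x [-0.0842  0.6825 -0.726 ] y [0.9915 0.1296 0.0068]
4
D [[0.73, 0.0, -0.03], [0.73, 0.0, -0.03], [0.73, 0.0, -0.02], [0.73, 0.01, -0.02]]
W [[-0.01, 0.06, -0.03], [-0.01, 0.06, -0.03], [-0.01, 0.06, -0.03], [-0.01, 0.06, -0.03]]
```

View pics/w6.png

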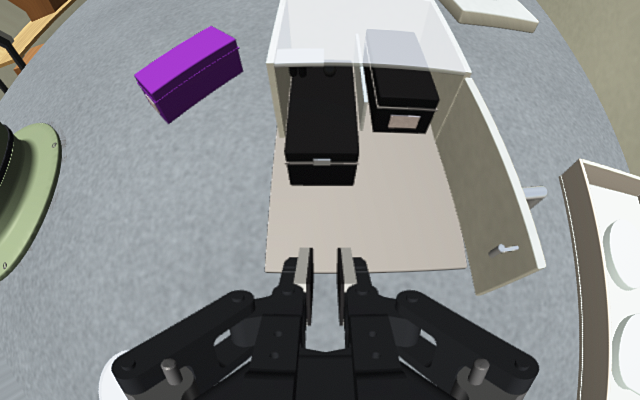

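Call:
{"fn": "arm_command", "kwargs": {"delta_pos": [[0.73,0,-0.03],[0.73,0,-0.03],[0.73,0,-0.02],[0.73,0,-0.02],[0,0,0]], "rotation": [[0,0.06,-0.03],[0,0.06,-0.03],[0,0.06,-0.03],[0,0.06,-0.03],[0,0,0]]}}

```text
clock: 14.6
position: [0.4874, 0.0274, 0.0518]
tool_rot: [3.14, 0.792, 1.713]
force: [-0.0, -0.5, -0.3]
grip_width: 0.0001
```

```bash
cat >> h.py <<'E'
def tip(T=None,tgt=None,step=.02):
    st();s,p,r=now();print('tip cab',tocab(p+.014*r.as_matrix()[:,0]))
    if tgt is not None: rows([(tgt-.014*T.as_matrix()[:,0],T)],step=step)
def tilt():
    u=cab(1,0)-C;y=-(cab(0,1)-C);return tool(u-np.array([0,0,1]),y)
E
python3 - <<'E'
from h import *
T=tilt();tip(T,cab(-.08,.041,.04),.015)
E
```

```text
t 14.6 p [0.4874 0.0274 0.0518] cab [-0.1717  0.0404  0.0518] F [-0.0007 -0.4835 -0.2591] w 0.00012196416606551494 q [ 0.8624  1.057  -0.906   1.8894  0.0399  0.7297  0.2904]
x [-0.0998  0.695  -0.7121] y [0.9897 0.143  0.0009]
tip cab [-0.1618  0.0404  0.0418]
6
D [[0.33, 0.0, -0.32], [0.33, 0.0, -0.32], [0.33, 0.0, -0.32], [0.33, 0.0, -0.31], [0.33, 0.0, -0.31], [0.33, 0.0, -0.31]]
W [[0.01, 0.01, 0.0], [0.01, 0.01, 0.0], [0.01, 0.01, 0.0], [0.01, 0.01, 0.0], [0.01, 0.01, 0.0], [0.01, 0.01, 0.0]]
```

Call:
{"fn": "arm_command", "kwargs": {"delta_pos": [[0.33,0,-0.32],[0.33,0,-0.32],[0.33,0,-0.32],[0.33,0,-0.32],[0.33,0,-0.32],[0.33,0,-0.32]], "rotation": [[0,0,0],[0,0,0],[0,0,0],[0,0,0],[0,0,0],[0,0,0]]}}

```text
clock: 15.2
position: [0.4766, 0.1135, 0.0517]
tool_rot: [3.135, 0.797, 1.708]
force: [0.7, -5.4, 3.7]
grip_width: 0.0
```

```bash
python3 - <<'E'
from h import *
T=tilt();tip(T,cab(-.06,.041,.04),.006)
E
```

```text
t 15.2 p [0.4766 0.1135 0.0517] cab [-0.0849  0.0391  0.0517] F [ 0.7097 -5.4359  3.6805] w 1.5056906379660517e-05 q [ 0.7376  1.0418 -0.924   1.9817  0.0118  0.5574  0.2016]
x [-0.0954  0.6927 -0.7149] y [0.99   0.1409 0.0044]
tip cab [-0.0751  0.0391  0.0417]
3
D [[0.13, -0.02, -0.11], [0.13, -0.02, -0.1], [0.13, -0.02, -0.1]]
W [[0.01, 0.04, -0.01], [0.01, 0.04, -0.01], [0.01, 0.04, -0.01]]
```

Call:
{"fn": "arm_command", "kwargs": {"delta_pos": [[0.13,0,-0.12],[0.13,0,-0.12],[0.13,0,-0.12],[0.13,0,-0.12]], "rotation": [[0,0,0],[0,0,0],[0,0,0],[0,0,0]]}}

```text
clock: 15.6
position: [0.4771, 0.1231, 0.0468]
tool_rot: [3.135, 0.814, 1.696]
force: [-7.8, -61.5, 38.8]
grip_width: 0.0001
```

```bash
python3 - <<'E'
from h import *
tip()
im=optics.grab_frame("wrist");cv2.imwrite("pics/w7.png",im[...,::-1])
E
```

```text
t 15.6 p [0.4771 0.1231 0.0468] cab [-0.0755  0.0373  0.0468] F [ -7.8427 -61.4844  38.7677] w 9.738430647153026e-05 q [ 0.7073  1.0341 -0.9114  1.9945  0.0117  0.5174  0.179 ]
x [-0.0858  0.681  -0.7272] y [0.9915 0.13   0.0047]
tip cab [-0.0658  0.0371  0.0366]
```

View pics/w7.png

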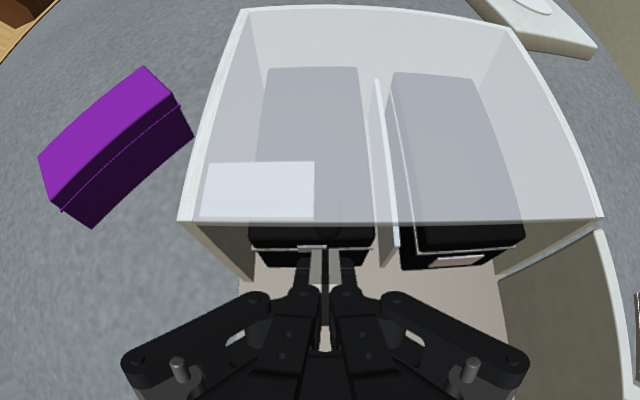

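Call:
{"fn": "arm_command", "kwargs": {"delta_pos": [[-0.2,0,0.2],[-0.5,0,0.5],[-0.6,0,0.6],[-0.6,0,0.6],[-0.6,0,0.6],[-0.9,0,0],[-0.9,0,0],[0,0,0]], "rotation": [[0,0,0],[0,0,0],[0,0,0],[0,0,0],[0,0,0],[0,0,0],[0,0,0],[0,0,0]]}}

```text
clock: 16.45
position: [0.4959, -0.0254, 0.0898]
tool_rot: [3.138, 0.816, 1.695]
force: [1.1, 0.6, -0.4]
grip_width: 0.0
```

```bash
python3 - <<'E'
from h import *
tip()
p=optics.camera_params("wrist");np.save("w8.npy",np.r_[p['origin'],p['rotation']])
im=optics.grab_frame("wrist");cv2.imwrite("pics/w8.png",im[...,::-1])
for X in(cab(-.0575,.071,.061),cab(-.0575,.011,.061),cab(-.0575,.011,.006),cab(-.0575,-.011,.006),cab(-.0575,-.071,.006)): print(proj("wrist",X,p))
i=cv2.imread("pics/w8.png");cv2.imwrite("pics/w8c.png",cv2.resize(i[20:270,160:560],None,fx=2,fy=2,interpolation=cv2.INTER_CUBIC))
E
```

```text
t 16.45 p [ 0.4959 -0.0254  0.0898] cab [-0.2251  0.0393  0.0898] F [ 1.0561  0.6018 -0.3788] w 2.5616243979304997e-05 q [ 0.9346  0.9919 -0.9185  1.8356  0.0278  0.8522  0.3074]
x [-0.0849  0.68   -0.7283] y [0.9919 0.1268 0.0027]
tip cab [-0.2155  0.0392  0.0796]
[284.6222  82.1249]
[356.2393  81.4395]
[351.6511 123.0544]
[373.8783 123.3599]
[431.3417 125.4438]
```

View pics/w8c.png

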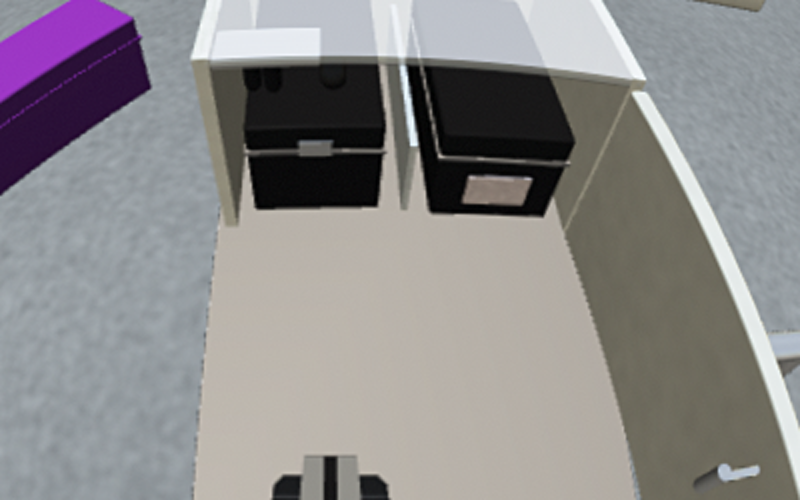

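```bash
python3 - <<'E'
from h import *
s,p,r=now()
a=np.array([.5,-.04,.2]);b=np.array([.57,-.03,.2]);c=np.array([.6464,.0436,.19])
rows([(a,r),(a+[0,-.02,0],down(8)),(c,down(101.5)),(c*[1,1,0]+[0,0,.061],down(101.5))])
E
```

```text
5
D [[-0.61, 0.02, -0.43], [-0.61, 0.02, -0.43], [-0.61, 0.02, -0.43], [-0.61, 0.02, -0.43], [-0.61, 0.02, -0.43]]
W [[0.0, 0.0, 0.0], [0.0, 0.0, 0.0], [0.0, 0.0, 0.0], [0.0, 0.0, 0.0], [0.0, 0.0, 0.0]]
8
D [[-0.06, -0.01, 0.06], [-0.05, -0.01, 0.07], [-0.04, -0.01, 0.07], [-0.04, -0.01, 0.07], [-0.03, -0.01, 0.08], [-0.02, -0.01, 0.08], [-0.02, -0.01, 0.08], [-0.01, -0.01, 0.08]]
W [[-0.01, -0.9, -0.01], [-0.01, -0.9, -0.01], [-0.01, -0.9, -0.01], [-0.01, -0.9, -0.01], [-0.01, -0.9, -0.01], [-0.01, -0.9, -0.01], [-0.01, -0.9, -0.01], [-0.01, -0.9, -0.01]]
17
D [[0.02, 0.31, -0.16], [0.02, 0.33, -0.13], [0.02, 0.34, -0.1], [0.02, 0.35, -0.07], [0.02, 0.35, -0.03], [0.02, 0.35, 0.0], [0.02, 0.35, 0.04], [0.02, 0.34, 0.07], [0.02, 0.34, 0.1], [0.02, 0.33, 0.13], [0.02, 0.31, 0.16], [0.02, 0.29, 0.19], [0.02, 0.27, 0.22], [0.02, 0.25, 0.25], [0.02, 0.23, 0.27], [0.02, 0.2, 0.29], [0.02, 0.17, 0.31]]
W [[-0.92, 0.0, 0.0], [-0.92, 0.0, 0.0], [-0.92, 0.0, 0.0], [-0.92, 0.0, 0.0], [-0.92, 0.0, 0.0], [-0.92, 0.0, 0.0], [-0.92, 0.0, 0.0], [-0.92, 0.0, 0.0], [-0.92, 0.0, 0.0], [-0.92, 0.0, 0.0], [-0.92, 0.0, 0.0], [-0.92, 0.0, 0.0], [-0.92, 0.0, 0.0], [-0.92, 0.0, 0.0], [-0.92, 0.0, 0.0], [-0.92, 0.0, 0.0], [-0.92, 0.0, 0.0]]
5
D [[0.86, 0.0, 0.0], [0.86, 0.0, 0.0], [0.86, 0.0, 0.0], [0.86, 0.0, 0.0], [0.86, 0.0, 0.0]]
W [[0.0, 0.0, 0.0], [0.0, 0.0, 0.0], [0.0, 0.0, 0.0], [0.0, 0.0, 0.0], [0.0, 0.0, 0.0]]
```

Call:
{"fn": "arm_command", "kwargs": {"delta_pos": [[-0.61,0.02,-0.43],[-0.61,0.02,-0.43],[-0.61,0.02,-0.43],[-0.61,0.02,-0.43],[-0.61,0.02,-0.43]], "rotation": [[0,0,0],[0,0,0],[0,0,0],[0,0,0],[0,0,0]], "gripper": -1}}

```text
clock: 17.0
position: [0.497, -0.0345, 0.1984]
tool_rot: [-3.134, 0.809, 1.711]
force: [-0.8, -0.5, -0.8]
grip_width: 0.0725
```

Call:
{"fn": "arm_command", "kwargs": {"delta_pos": [[-0.06,0,0.06],[-0.05,0,0.07],[-0.04,0,0.07],[-0.04,0,0.07],[-0.03,0,0.08],[-0.02,0,0.08],[-0.02,0,0.08],[-0.01,0,0.08]], "rotation": [[0,-0.9,0],[0,-0.9,0],[0,-0.9,0],[0,-0.9,0],[0,-0.9,0],[0,-0.9,0],[0,-0.9,0],[0,-0.9,0]]}}

```text
clock: 17.8
position: [0.4984, -0.0503, 0.1956]
tool_rot: [-0.311, 1.559, -1.744]
force: [-0.3, 0.5, -1.0]
grip_width: 0.0855
```

Call:
{"fn": "arm_command", "kwargs": {"delta_pos": [[0.02,0.31,-0.16],[0.02,0.33,-0.13],[0.02,0.34,-0.1],[0.02,0.35,-0.07],[0.02,0.35,-0.03],[0.02,0.35,0],[0.02,0.35,0.04],[0.02,0.34,0.07],[0.02,0.34,0.1],[0.02,0.33,0.13]], "rotation": [[-0.92,0,0],[-0.92,0,0],[-0.92,0,0],[-0.92,0,0],[-0.92,0,0],[-0.92,0,0],[-0.92,0,0],[-0.92,0,0],[-0.92,0,0],[-0.92,0,0]]}}

```text
clock: 18.8
position: [0.5798, 0.0291, 0.1806]
tool_rot: [-1.854, 1.557, -2.263]
force: [0.1, 0.3, 0.2]
grip_width: 0.0857
```

```bash
python3 - <<'E'
from h import *
st()
rows([(np.array([.6464,.0436,.19]),down(101.5))])
E
```

```text
t 18.8 p [0.5798 0.0291 0.1806] cab [-0.1829 -0.0513  0.1806] F [0.0898 0.2965 0.182 ] w 0.08567513682703419 q [ 0.4462  0.6838 -0.9025  1.7424  0.6215  1.0399  0.4768]
x [-0.0089 -0.0107 -0.9999] y [ 0.3979  0.9174 -0.0134]
7
D [[-0.05, 0.19, 0.26], [-0.05, 0.17, 0.28], [-0.05, 0.14, 0.29], [-0.05, 0.11, 0.3], [-0.05, 0.09, 0.31], [-0.05, 0.06, 0.32], [-0.05, 0.03, 0.32]]
W [[-0.83, -0.01, 0.02], [-0.83, -0.01, 0.02], [-0.83, -0.01, 0.02], [-0.83, -0.01, 0.02], [-0.83, -0.01, 0.02], [-0.83, -0.01, 0.02], [-0.83, -0.01, 0.02]]
```

Call:
{"fn": "arm_command", "kwargs": {"delta_pos": [[-0.05,0.19,0.26],[-0.05,0.17,0.28],[-0.05,0.14,0.29],[-0.05,0.11,0.3],[-0.05,0.09,0.31],[-0.05,0.06,0.32],[-0.05,0.03,0.32],[0,0,0]], "rotation": [[-0.83,0,0],[-0.83,0,0],[-0.83,0,0],[-0.83,0,0],[-0.83,0,0],[-0.83,0,0],[-0.83,0,0],[0,0,0]]}}

```text
clock: 19.6
position: [0.6435, 0.0565, 0.1815]
tool_rot: [3.076, 1.552, -2.963]
force: [0.1, 1.8, 0.6]
grip_width: 0.0853
```

```bash
python3 - <<'E'
from h import *
st()
im=optics.grab_frame("wrist");cv2.imwrite("pics/w9.png",im[...,::-1])
p=optics.camera_params("wrist");print(proj("wrist",[.6464,.0436,.092],p))
# bright handle pixels between the fingers
g=im[225:260,255:400].astype(int);
print(g.mean(2)[::5,::5].astype(int))
rows([(np.array([.6464,.0436,.061]),down(101.5))])
E
```

```text
t 19.6 p [0.6435 0.0565 0.1815] cab [-0.1646 -0.1182  0.1815] F [0.0593 1.8109 0.5918] w 0.0852897699863127 q [ 0.4179  0.8332 -1.0152  1.5478  0.7345  1.2028  1.0787]
x [-0.0187 -0.0034 -0.9998] y [-0.242   0.9703  0.0012]
[305.6126 217.0848]
[[129 126 133 124 132 125 123 123 128 123 162 150 130 126 131 131 132 132
  126 135 126 123 127 132 127 125 131 124 131]
 [125 129 127 130 130 122 124 135 133 130 126 128 130 132 128 129 129 123
  127 129 129 134 129 123 128 131 129 121 125]
 [124 128 129 125 129 128 121 132 130 130 137 131 132 134 133 128 130 126
  132 126 127 129 124 128 128 126 129 123 122]
 [133 129 124 127 129 131 132 141 127 126 130 130 133 126 125 129 126 126
  126 127 127 132 131 129 128 133 127 127 135]
 [132 134 128 126 129 127 128 129 129 126 124 124 130 130 131 133 127 131
  129 127 131 132 129 127 126 127 125 126 123]
 [131 133 132 133 132 135 131 126 128 134 129 128 123 126 130 132 124 128
  135 136 129 133 134 131 126 131 126 124 129]
 [133 134 128 134 132 135 132 131 129 133 133 130 134 126 127 131 130 131
  135 130 136 129 136 124 132 132 130 131 130]]
5
D [[0.8, -0.09, 0.02], [0.8, -0.09, 0.02], [0.8, -0.09, 0.01], [0.8, -0.09, 0.01], [0.8, -0.09, 0.01]]
W [[0.08, -0.04, 0.0], [0.08, -0.04, 0.0], [0.08, -0.04, 0.0], [0.08, -0.04, 0.0], [0.08, -0.04, 0.0]]
```

Call:
{"fn": "arm_command", "kwargs": {"delta_pos": [[0.8,-0.12,0.02],[0.8,-0.12,0.02],[0.8,-0.1,0.01],[0.8,-0.09,0.01],[0.7,-0.05,0.01]], "rotation": [[0.08,-0.04,0],[0.08,-0.04,0],[0.08,-0.04,0],[0.08,-0.04,0],[0.08,-0.04,0]]}}

```text
clock: 20.15
position: [0.6441, 0.0453, 0.0611]
tool_rot: [0.555, 1.566, 0.743]
force: [0.8, 0.0, -0.4]
grip_width: 0.0855
```

Call:
{"fn": "arm_command", "kwargs": {"delta_pos": [[0,0,0],[0,0,0],[0,0,0],[0,0,0],[0,0,0],[0,0,0],[0,0,0]], "rotation": [[0,0,0],[0,0,0],[0,0,0],[0,0,0],[0,0,0],[0,0,0],[0,0,0]], "gripper": 1, "grip_force": 60}}

```text
clock: 20.85
position: [0.6427, 0.0433, 0.0616]
tool_rot: [-0.379, 1.569, -0.197]
force: [-2.2, 4.5, -9.5]
grip_width: 0.0084
```

```bash
python3 - <<'E'
from h import *
st();door_est()
E
```

```text
t 20.85 p [0.6427 0.0433 0.0616] cab [-0.1775 -0.1157  0.0616] F [-2.173   4.516  -9.4748] w 0.008413216416872501 q [ 0.3937  0.9546 -0.9081  1.6369  0.8713  1.0003  0.9398]
x [ 0.002  -0.0004 -1.    ] y [-0.1808  0.9835 -0.0008]
handle r 0.1112112404733202 door angle if held 1.548012898609667
```

Call:
{"fn": "arm_command", "kwargs": {"delta_pos": [[0,-0.1,-0.28],[0,-0.1,-0.28],[0,-0.1,-0.28],[0,-0.1,-0.28],[0,-0.1,-0.28],[0,-0.1,-0.28],[0,-0.1,-0.28],[0,-0.1,-0.28]], "rotation": [[0.76,0,0],[0.76,0,0],[0.76,0,0],[0.76,0,0],[0.76,0,0],[0.76,0,0],[0.76,0,0],[0.76,0,0]]}}

```text
clock: 21.65
position: [0.5704, 0.034, 0.0617]
tool_rot: [2.033, 1.559, 1.559]
force: [3.2, 9.0, -14.0]
grip_width: 0.0086
```

Call:
{"fn": "arm_command", "kwargs": {"delta_pos": [[0,-0.1,-0.28],[0,-0.1,-0.28],[0,-0.1,-0.28],[0,-0.1,-0.28],[0,-0.1,-0.28],[0,-0.1,-0.28]], "rotation": [[0.76,0,0],[0.76,0,0],[0.76,0,0],[0.76,0,0],[0.76,0,0],[0.76,0,0]]}}

```text
clock: 22.25
position: [0.5201, 0.0602, 0.0619]
tool_rot: [2.33, 1.545, 1.362]
force: [12.7, 10.1, -27.8]
grip_width: 0.0084
```

```bash
python3 - <<'E'
from h import *
st();door_est()
E
```

```text
t 22.25 p [0.5201 0.0602 0.0619] cab [-0.1437  0.0034  0.0619] F [ 12.6708  10.1262 -27.8247] w 0.008406903070243261 q [ 0.2831  0.7311 -0.6876  1.9767  0.7028  0.6721 -0.2426]
x [ 0.0054  0.0257 -0.9997] y [0.8236 0.5668 0.0191]
handle r 0.1118648894560749 door angle if held 0.371230947077643
```

```bash
cat >> h.py <<'E'
def arc(angs,r0=.111,z=.0605):
    s,p,r=now();D=[];W=[]
    m=r.as_matrix();c=tocab(p)-[-.0715,-.082,0];th0=np.arctan2(-c[0],c[1])-np.arctan2(.036,.105)
    jaw0=np.degrees(np.arctan2(m[1,1],m[0,1]))
    for a in angs:
        f=a+np.arctan2(.036,.105);t=cab(-.0715-r0*np.sin(f),-.082+r0*np.cos(f),z);q=down(jaw0+np.degrees(a-th0))
        D.append((r.inv().apply(t-p)/.03).round(2).tolist());W.append(((r.inv()*q).as_rotvec()/np.radians(6)).round(2).tolist());p,r=t,q
    print(D,W)
E
python3 - <<'E'
from h import *
arc([.31,.25,.19,.13,.08])
E
```

```text
[[0.05, -0.02, -0.23], [0.0, -0.05, -0.22], [0.0, -0.05, -0.22], [-0.0, -0.05, -0.22], [-0.0, -0.04, -0.18]] [[0.59, -0.18, -0.18], [0.57, 0.0, 0.0], [0.57, -0.0, 0.0], [0.57, 0.0, 0.0], [0.48, 0.0, 0.0]]
```

Call:
{"fn": "arm_command", "kwargs": {"delta_pos": [[0.05,-0.02,-0.23],[0,-0.05,-0.22],[0,-0.05,-0.22],[0,-0.05,-0.22],[0,-0.04,-0.18]], "rotation": [[0.59,-0.18,-0.18],[0.57,0,0],[0.57,0,0],[0.57,0,0],[0.48,0,0]]}}

```text
clock: 22.75
position: [0.4993, 0.0864, 0.0616]
tool_rot: [0.386, 1.568, -0.889]
force: [4.4, -0.7, -15.4]
grip_width: 0.0085
```

```bash
python3 - <<'E'
from h import *
st();door_est()
arc([.08,.06,.04,.02,0],z=now()[1][2])
E
```

```text
t 22.75 p [0.4993 0.0864 0.0616] cab [-0.1149  0.0204  0.0616] F [  4.4409  -0.6534 -15.3844] w 0.008459658387150085 q [ 0.1491  0.6896 -0.595   2.0175  0.6552  0.6297 -0.5917]
x [ 0.0016 -0.002  -1.    ] y [0.9565 0.2916 0.001 ]
handle r 0.1112032009765982 door angle if held 0.07067012601767314
[[0.0, 0.02, 0.03], [0.0, -0.02, -0.07], [0.0, -0.02, -0.07], [-0.0, -0.02, -0.07], [-0.0, -0.02, -0.07]] [[-0.09, 0.02, -0.01], [0.19, -0.0, 0.0], [0.19, -0.0, 0.0], [0.19, 0.0, 0.0], [0.19, 0.0, -0.0]]
```

Call:
{"fn": "arm_command", "kwargs": {"delta_pos": [[0,-0.02,-0.07],[0,-0.02,-0.07],[0,-0.02,-0.07]], "rotation": [[0.19,0,0],[0.19,0,0],[0.19,0,0]]}}

```text
clock: 23.05
position: [0.496, 0.0926, 0.0616]
tool_rot: [0.797, 1.568, -0.541]
force: [5.6, -0.6, -15.0]
grip_width: 0.0084
```

```bash
python3 - <<'E'
from h import *
st();door_est();print('F cab',tocab(now()[0]['force']+C))
E
```

```text
t 23.05 p [0.496  0.0926 0.0616] cab [-0.1083  0.0228  0.0616] F [  5.6367  -0.6304 -15.0232] w 0.008442390016943335 q [ 0.125   0.6832 -0.579   2.0241  0.6425  0.6183 -0.6579]
x [ 0.0023 -0.0014 -1.    ] y [0.9729 0.2312 0.0019]
handle r 0.11102658339862269 door angle if held 0.007269924820556772
F cab [ -1.4087  -5.4941 -15.0232]
```

Call:
{"fn": "arm_command", "kwargs": {"delta_pos": [[0,-0.02,-0.07],[0,-0.01,-0.05]], "rotation": [[0.19,0,0],[0.12,0,0]]}}

```text
clock: 23.25
position: [0.4951, 0.0949, 0.0616]
tool_rot: [0.697, 1.567, -0.677]
force: [11.0, -11.2, -15.7]
grip_width: 0.0082
```

```bash
python3 - <<'E'
from h import *
st();door_est();print('F cab',tocab(now()[0]['force']+C))
E
```

```text
t 23.25 p [0.4951 0.0949 0.0616] cab [-0.1059  0.0234  0.0616] F [ 11.0326 -11.2091 -15.6757] w 0.00824301179766485 q [ 0.1121  0.6799 -0.5686  2.0263  0.6362  0.6131 -0.6943]
x [ 0.0033 -0.0026 -1.    ] y [0.9806 0.1962 0.0027]
handle r 0.11084577835065966 door angle if held -0.014499429491068472
F cab [-12.6355  -9.3653 -15.6757]
```

Call:
{"fn": "arm_command", "kwargs": {"delta_pos": [[0,-0.01,-0.07],[0,0,-0.05]], "rotation": [[0.15,0,0],[0.1,0,0]]}}

```text
clock: 23.45
position: [0.4954, 0.0951, 0.0615]
tool_rot: [0.403, 1.563, -1.001]
force: [5.6, -8.3, -13.3]
grip_width: 0.0081
```

```bash
python3 - <<'E'
from h import *
st();door_est();print('F cab',tocab(now()[0]['force']+C))
E
```

```text
t 23.45 p [0.4954 0.0951 0.0615] cab [-0.1058  0.0231  0.0615] F [  5.5872  -8.2852 -13.2809] w 0.008052074351398326 q [ 0.1012  0.6776 -0.5575  2.0262  0.6322  0.6111 -0.7242]
x [ 0.0043 -0.0068 -1.    ] y [0.9862 0.1658 0.0032]
handle r 0.1105372498078433 door angle if held -0.015116766119622316
F cab [ -8.9821  -4.3798 -13.2809]
```

Call:
{"fn": "arm_command", "kwargs": {"delta_pos": [[0,0,-0.13]], "rotation": [[0.1,0,0]]}}

```text
clock: 23.55
position: [0.4951, 0.0957, 0.0614]
tool_rot: [0.198, 1.559, -1.22]
force: [7.6, -25.7, -8.0]
grip_width: 0.0083
```

```bash
python3 - <<'E'
from h import *
st();door_est();print('F cab',tocab(now()[0]['force']+C))
E
```

```text
t 23.55 p [0.4951 0.0957 0.0614] cab [-0.1051  0.0232  0.0614] F [  7.576  -25.6598  -8.0459] w 0.008305454723205392 q [ 0.0928  0.6767 -0.5513  2.0258  0.6313  0.6124 -0.7407]
x [ 0.0041 -0.0112 -0.9999] y [0.9884 0.1521 0.0023]
handle r 0.11045857689472963 door angle if held -0.020923708584712708
F cab [-26.4645  -3.9311  -8.0459]
```

Call:
{"fn": "arm_command", "kwargs": {"delta_pos": [[0,0,0],[0,0,0]], "rotation": [[0,0,0],[0,0,0]]}}

```text
clock: 23.75
position: [0.4958, 0.0945, 0.0615]
tool_rot: [0.221, 1.557, -1.199]
force: [4.9, 0.2, -16.0]
grip_width: 0.0082
```

```bash
python3 - <<'E'
from h import *
st();door_est();print('F cab',tocab(now()[0]['force']+C))
im=optics.grab_frame("wrist");cv2.imwrite("pics/w10.png",im[...,::-1])
p=optics.camera_params("wrist")
for a in(0,.03,.06):
  H=np.array([-.0715,-.082])
  e=[]
  for X,Y in((-.004,.164),(.004,.164)):   # door local (x rel mid-panel, y from hinge)
    x=H[0]+X*np.cos(a)-Y*np.sin(a);y=H[1]+X*np.sin(a)+Y*np.cos(a);e.append(proj("wrist",cab(x,y,.103),p).round(1).tolist())
  print(a,e)
print('carcass front corner',proj("wrist",cab(-.0675,.086,.105),p),proj("wrist",cab(-.0675,-.086,.105),p))
i=cv2.imread("pics/w10.png");u=proj("wrist",cab(-.0675,.05,.105),p).astype(int);y=max(0,u[1]-60)
cv2.imwrite("pics/w10c.png",cv2.resize(i[y:y+120,max(0,u[0]-80):u[0]+240],None,fx=2.5,fy=2.5,interpolation=cv2.INTER_CUBIC));print(u,y)
E
```

```text
t 23.75 p [0.4958 0.0945 0.0615] cab [-0.1064  0.0228  0.0615] F [  4.8627   0.2258 -15.9915] w 0.008202897182590103 q [ 0.093   0.6763 -0.5493  2.0253  0.6318  0.6125 -0.7415]
x [ 0.0049 -0.0126 -0.9999] y [0.9887 0.1498 0.003 ]
handle r 0.11042961843298246 door angle if held -0.008791634294702477
F cab [ -0.4531  -4.8468 -15.9915]
0 [[159.0, 258.0], [154.6, 237.5]]
0.03 [[162.2, 270.0], [157.1, 250.3]]
0.06 [[165.8, 281.6], [160.1, 262.6]]
carcass front corner [142.5508 239.3316] [589.7334 237.5786]
[239 244] 184
```

View pics/w10c.png

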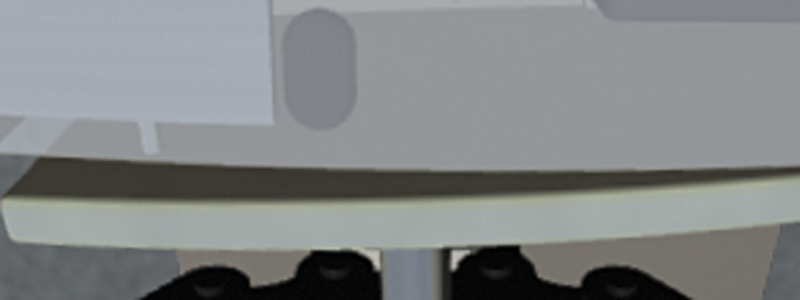

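Call:
{"fn": "arm_command", "kwargs": {"delta_pos": [[0,0,-0.13],[0,0,-0.13]], "rotation": [[0.05,0,0],[0.05,0,0]]}}

```text
clock: 24.0
position: [0.4951, 0.0962, 0.0614]
tool_rot: [0.045, 1.549, -1.391]
force: [4.3, -17.9, -4.2]
grip_width: 0.0082
```

```bash
cat >> h.py <<'E'
def edge(name):
    im=optics.grab_frame("wrist");cv2.imwrite(name,im[...,::-1]);p=optics.camera_params("wrist")
    # brightness profile along a column near the free edge: dark gap between carcass and door edge
    for uc in(170,200,230):
        g=im[225:300,uc-3:uc+4].mean((1,2)).astype(int);print(uc,g.tolist())
    print('pred carcass/door0 outer',proj("wrist",cab(-.0675,.07,.105),p),proj("wrist",cab(-.0755,.07,.103),p))
E
python3 - <<'E'
from h import *
st();door_est();print('F cab',tocab(now()[0]['force']+C))
edge("pics/w11.png")
E
```

```text
t 24.0 p [0.4951 0.0962 0.0614] cab [-0.1046  0.0232  0.0614] F [  4.3065 -17.8999  -4.1793] w 0.008198442061961074 q [ 0.078   0.6752 -0.5406  2.0244  0.6318  0.6167 -0.7652]
x [ 0.0038 -0.0211 -0.9998] y [0.991  0.1342 0.001 ]
handle r 0.11030750618419184 door angle if held -0.025593466218948202
F cab [-18.3251  -1.7734  -4.1793]
170 [168, 168, 168, 169, 170, 170, 170, 170, 170, 170, 170, 171, 172, 162, 156, 157, 160, 162, 162, 162, 163, 163, 162, 161, 160, 158, 157, 157, 146, 88, 60, 54, 55, 56, 56, 55, 55, 53, 64, 95, 127, 155, 159, 160, 161, 163, 163, 163, 163, 163, 164, 164, 164, 164, 165, 165, 162, 133, 100, 96, 97, 97, 97, 96, 97, 96, 97, 98, 98, 97, 96, 95, 95, 95, 95]
200 [168, 168, 168, 168, 169, 170, 170, 170, 170, 169, 170, 170, 171, 172, 165, 155, 146, 147, 147, 147, 147, 147, 147, 147, 147, 147, 147, 147, 149, 148, 118, 68, 53, 55, 56, 57, 56, 55, 54, 70, 98, 129, 156, 161, 161, 163, 164, 165, 165, 166, 166, 166, 166, 167, 167, 167, 168, 167, 155, 121, 97, 98, 99, 97, 97, 97, 97, 98, 99, 100, 99, 98, 99, 99, 98]
230 [169, 168, 168, 168, 169, 169, 170, 170, 170, 170, 170, 170, 171, 171, 171, 164, 153, 146, 146, 147, 147, 147, 147, 147, 147, 147, 147, 147, 147, 148, 149, 136, 92, 54, 53, 55, 55, 55, 53, 57, 79, 109, 138, 155, 159, 160, 162, 163, 163, 163, 163, 163, 163, 163, 163, 163, 163, 163, 163, 161, 117, 98, 101, 102, 102, 104, 101, 95, 84, 62, 33, 15, 7, 5, 5]
pred carcass/door0 outer [183.7315 251.8209] [190.3426 269.59  ]
```

Call:
{"fn": "arm_command", "kwargs": {"delta_pos": [[0,0,-0.14],[0,0,-0.11]], "rotation": [[0.05,-0.1,0],[0.05,-0.1,0]]}}

```text
clock: 24.25
position: [0.4926, 0.101, 0.0615]
tool_rot: [-0.044, 1.524, -1.496]
force: [3.4, -16.5, 0.1]
grip_width: 0.0083
```

```bash
sed -i 's/for uc in(170,200,230)/for uc in(185,)/' h.py; python3 - <<'E'
from h import *
st();door_est();print('F cab',tocab(now()[0]['force']+C))
edge("pics/w12.png")
E
```

```text
t 24.25 p [0.4926 0.101  0.0615] cab [-0.0995  0.025   0.0615] F [  3.3784 -16.516    0.1457] w 0.00827613242475832 q [ 0.0381  0.6718 -0.5211  2.0239  0.6402  0.6301 -0.8114]
x [ 0.0035 -0.0468 -0.9989] y [ 0.9929  0.1193 -0.0021]
handle r 0.11056846290784673 door angle if held -0.07415952379187674
F cab [-16.8254  -1.0469   0.1457]
185 [165, 166, 167, 167, 167, 167, 166, 165, 166, 165, 165, 165, 166, 166, 166, 166, 166, 165, 164, 164, 165, 164, 166, 166, 167, 166, 166, 167, 166, 167, 168, 167, 157, 146, 145, 144, 144, 147, 156, 165, 173, 177, 177, 178, 178, 179, 179, 176, 169, 163, 163, 163, 163, 163, 164, 162, 147, 108, 96, 96, 97, 98, 99, 99, 100, 100, 100, 100, 99, 99, 98, 96, 95, 94, 95]
pred carcass/door0 outer [189.2298 269.4961] [196.2336 285.5407]
```

Call:
{"fn": "arm_command", "kwargs": {"delta_pos": [[0,0,0],[0,0,0]], "rotation": [[0,0,0],[0,0,0]]}}

```text
clock: 24.5
position: [0.4931, 0.1, 0.0617]
tool_rot: [-0.029, 1.521, -1.48]
force: [5.8, -1.3, -18.0]
grip_width: 0.0079
```

Call:
{"fn": "arm_command", "kwargs": {"delta_pos": [[0,0,0],[0,0,0],[0,0,0],[0,0,0],[0,0,0],[0,0,0]], "rotation": [[0,0,0],[0,0,0],[0,0,0],[0,0,0],[0,0,0],[0,0,0]], "gripper": -1}}

```text
clock: 25.1
position: [0.4933, 0.1012, 0.0631]
tool_rot: [0.007, 1.522, -1.444]
force: [-0.0, 0.4, -0.2]
grip_width: 0.0848
```

```bash
python3 - <<'E'
from h import *
st()
edge("pics/w13.png")
s,p,r=now();rows([(p+[0,0,.12],r)])
E
```

```text
t 25.1 p [0.4933 0.1012 0.0631] cab [-0.0994  0.0243  0.0631] F [-0.0477  0.3867 -0.1858] w 0.08484534522289398 q [ 0.0359  0.6685 -0.5204  2.0234  0.6403  0.6321 -0.813 ]
x [ 0.0062 -0.0487 -0.9988] y [0.9929 0.1192 0.0004]
185 [163, 163, 163, 162, 162, 163, 162, 162, 162, 162, 162, 162, 162, 163, 163, 162, 161, 161, 161, 161, 161, 162, 163, 163, 163, 163, 163, 163, 163, 165, 162, 147, 141, 141, 141, 141, 141, 141, 141, 141, 141, 143, 152, 161, 171, 173, 163, 158, 159, 160, 160, 160, 160, 160, 159, 159, 159, 159, 159, 158, 123, 94, 95, 97, 97, 97, 97, 97, 97, 95, 91, 87, 77, 40, 8]
pred carcass/door0 outer [189.135  267.0284] [196.0209 282.9846]
5
D [[-0.8, 0.0, 0.04], [-0.8, 0.0, 0.04], [-0.8, 0.0, 0.04], [-0.8, 0.0, 0.04], [-0.8, 0.0, 0.04]]
W [[0.0, 0.0, 0.0], [0.0, 0.0, 0.0], [0.0, 0.0, 0.0], [0.0, 0.0, 0.0], [0.0, 0.0, 0.0]]
```

Call:
{"fn": "arm_command", "kwargs": {"delta_pos": [[-0.6,0,0.04],[-0.8,0,0.04],[-0.8,0,0.04],[-0.8,0,0.04],[-0.8,0,0.04],[-0.2,0,0.8],[0,0,0]], "rotation": [[0,0,0],[0,0,0],[0,0,0],[0,0,0],[0,0,0],[0,0,0],[0,0,0]]}}

```text
clock: 25.85
position: [0.4954, 0.0772, 0.1888]
tool_rot: [-0.037, 1.522, -1.486]
force: [-0.0, 0.2, -1.0]
grip_width: 0.0853
```

```bash
python3 - <<'E'
from h import *
st()
p=optics.camera_params("wrist");im=optics.grab_frame("wrist");cv2.imwrite("pics/w14.png",im[...,::-1])
def prof(im,p,y,lo,hi):  # brightness sampled along cab x at z=.104
    o=[]
    for x in np.arange(lo,hi,.001):
        u=proj("wrist",cab(x,y,.104),p);o.append(int(im[int(round(u[1])),int(round(u[0]))].mean()))
    return o
for y in(.07,.05,-.03,-.07): print(y,prof(im,p,y,-.09,-.055))
q=dict(p,origin=np.array([0.4871,0.1744,0.2878]),rotation=np.array([2.8354,0.0058,0.151]))
i0=cv2.imread("pics/w1.png")
for y in(.07,.05,-.03,-.07): print('start',y,prof(i0,q,y,-.09,-.055))
# boxes through the clear top: edge of bystanders by scene difference
a=cv2.imread("pics/scene0.png").astype(int);b=optics.grab_frame("scene")[...,::-1].astype(int)
d=(abs(a-b).max(2)>40).astype(np.uint8);n,_,s,c=cv2.connectedComponentsWithStats(d)
print([(x[:5].tolist()) for x in s[1:] if x[4]>25])
E
```

```text
t 25.85 p [0.4954 0.0772 0.1888] cab [-0.1235  0.0256  0.1888] F [-0.0366  0.2213 -0.9622] w 0.08530780816562504 q [ 0.1992  0.4728 -0.6601  1.9498  0.4362  0.873  -0.58  ]
x [ 0.0042 -0.0491 -0.9988] y [ 0.9926  0.1212 -0.0018]
0.07 [150, 88, 97, 120, 128, 142, 159, 160, 144, 142, 147, 90, 104, 169, 200, 201, 201, 202, 202, 201, 200, 179, 179, 179, 178, 200, 205, 205, 204, 203, 202, 202, 203, 203, 204]
0.05 [152, 152, 152, 153, 151, 152, 151, 151, 152, 152, 151, 152, 151, 151, 188, 198, 198, 198, 197, 198, 187, 167, 179, 179, 178, 198, 205, 204, 203, 203, 202, 203, 205, 203, 204]
-0.03 [143, 143, 144, 143, 144, 144, 144, 145, 143, 143, 143, 142, 143, 182, 197, 196, 196, 196, 195, 196, 164, 179, 180, 179, 180, 180, 180, 178, 179, 180, 199, 194, 159, 163, 163]
-0.07 [122, 117, 118, 120, 123, 123, 122, 122, 123, 124, 121, 115, 97, 201, 197, 196, 195, 196, 197, 153, 164, 178, 180, 181, 180, 180, 180, 180, 181, 180, 181, 181, 181, 181, 181]
start 0.07 [115, 115, 117, 112, 110, 107, 109, 110, 111, 112, 113, 115, 113, 149, 179, 194, 193, 193, 193, 191, 187, 178, 170, 171, 171, 176, 196, 195, 195, 195, 193, 195, 195, 193, 194]
start 0.05 [143, 143, 143, 143, 143, 142, 142, 142, 143, 143, 143, 143, 141, 119, 189, 190, 189, 189, 190, 187, 165, 176, 171, 170, 170, 175, 197, 197, 196, 194, 193, 195, 195, 194, 196]
start -0.03 [136, 136, 136, 136, 136, 136, 135, 135, 136, 136, 135, 137, 125, 180, 189, 188, 187, 186, 187, 172, 173, 172, 172, 170, 171, 171, 171, 171, 171, 169, 170, 169, 170, 171, 160]
start -0.07 [112, 112, 114, 114, 122, 122, 122, 117, 116, 112, 111, 111, 96, 189, 190, 187, 188, 186, 186, 169, 173, 170, 171, 170, 173, 173, 173, 172, 173, 173, 173, 173, 173, 172, 173]
[[452, 0, 37, 68, 1219], [398, 4, 24, 29, 194], [424, 4, 36, 43, 1055], [201, 15, 13, 40, 246], [380, 25, 6, 46, 159], [388, 43, 9, 13, 82], [417, 66, 34, 12, 252], [433, 73, 27, 52, 537], [392, 126, 43, 73, 1385], [245, 170, 42, 51, 1426]]
```

```bash
python3 -c "
from workcell import bot
print(bot.job_done())"
```

```text
the job is handed in; nothing more can be done
None
```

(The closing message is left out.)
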